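Set up the screen shaker for a clearing run

ROBOT

A 7-joint arm with a two-finger parallel gripper is mounted at the origin on a cart in front of the work surface, level with it; the furniture and walls round the work are solid. World frame = base frame: x ahead of the robot, y to its left, z up, the work surface at z = 0. Lengths are in m, angles in rad, forces in N, time in s.
With the tool pointing down it reaches from about 0.35 to 0.9 m from the base axis. Payload 19.9 kg.
Tool frame: the origin (TCP) lies at the very end of the fingers, on their centre line; the grasp point (between the pads) lies 19 mm behind it; x points along the fingers, y is the direction in which the jaws open and shut, and the axes are right-handed (so a half turn about x gives the same grasp; the last joint's range is limited). The gripper opens to 94 mm and grips with 3 to 60 N. Pads are 16 mm wide; open, the fingers measure 119 mm over their backs; the gripper's body (75 mm by 177 mm) begins 78 mm behind the grasp point.
Start: joints at [-1.355, 0.417, -0.01, 1.614, 0.005, 1.111, -0.053], TCP at [0.159, 0.604, 0.205] pointing down, gripper open.
Joint ranges: [-2.81, 2.81], [-0.39, 2.02], [-1.27, 1.25], [0.06, 2.57], [-1.19, 4.33], [0.19, 2], [-2.82, 2.82]. Speed limits (rad/s): [1.89, 1.89, 2.39, 2.39, 3.01, 3.01, 3.01].

INTERFACE

Orientations are given as a rotation vector (axis times angle).
In Python, from plant import readout, optics, order gives the robot as it stands.
- The arm moves only by the tool jog_arm, never from a script. Its argument "targets" is a list of rows, each an object of numbers: "tx", "ty", "tz": the shift along the tool's x, y, z in m; "rx", "ry", "rz": the turn, a rotation vector about the tool's x, y, z in rad; "gripper": the gripper command: -1 is shut, 1 is fully open, values between are in proportion. A call has 1 to 10 rows; each row shifts and turns the pose as measured when the row begins, along the tool's axes as they then stand; what a row does not reach is not made up. A row lasts 1/10 s, in which the tool goes at most 50 mm and 8.59 degrees, less where a joint would pass 70% of its speed; a pose out of reach is approached as far as the arm can. A call with a gripper value outside its range is refused whole. The fingers move at their own pace and stop on an object; "squeeze" is the grip in N (left out, the last holds). Time passes only in rows, so rows that do not move let the fingers close. It gives the time, the measured TCP pose, the force and the opening at its end, in the units of the state.
- readout.read_state(): the state, without advancing time (a new reading comes with each control period).
- optics.camera(name): name is "scene" or "side" or "wrist"; returns the picture (480x640x3 uint8, blue, green, red); there is no depth.
- optics.get_calibration(name): a dict with "camera_matrix" (3x3 intrinsics, pixels), "dist" ([k1, k2, p1, p2, k3] as OpenCV has them; the pictures are not rectified), "extrinsics" (4x4, takes a point from world to camera coordinates). Camera axes: x right, y up, looking along -z (the intrinsics and any distortion apply to the point x, -y, -z); pixel columns grow to the right and rows downward; lengths in m; the calibration is good to about 2 mm. A picture is of the moment at which its call begins: read the wrist's pose just before it. get_calibration takes no time and is no camera call; for the wrist camera it gives the pose at the moment of the call.
- order.hand_in(): hands the job in, once; it reports no verdict.
The state is a dict: "time_s": time; "qpos": joint angles; "dq": joint speeds; "effort": joint torques, N m; "tcp_pos": TCP position; "ee_rot": TCP orientation; "force": force on the tool from outside, world axes, zero at the start; "torque": the same for the moment, N m; "finger_gap": finger opening in m.
Only numpy, scipy, OpenCV 4.12 (cv2) and the standard library are available. Lean on these libraries where they do the work, as an engineer would, in place of code of your own. Each camera call takes 0.05 s, during which the arm holds its last target.

TASK

Get the bench screen shaker ready and start it empty to shake the meshes clear: swing its hood up past the springs until it stays open by itself, then stack all the screens that stand on the worktop on the shaker's pan, the one with the smallest holes lowest and the largest on top, each nested fully in the one below, and put the cover on. Nobody has noted how high the pan was set, so feel for the top of the pile and let each part go only once it rests there, never drop it. Finally shut the hood fully, press the start button all the way down and let it go, leaving the other things on the bench where they are.

Things in the scene. Friction and masses are not known exactly. Their poses are not given: they have to be found in the camera images.
- hood (a joint): Hinge of the shaker's hood: 0 shut, 1.52 open stop; grows as the front edge rises. Spring struts go over centre: below about 0.65 rad they and its weight push the hood shut (7 N at the handle when shut), above 0.85 they push it open and hold it there (6 N at the open stop); between, it may go either way. Damped, 0.7 N m s/rad.
- hood_bar (a point): Middle of the hood's handle: a round black bar 13 mm thick, 104 mm long, level, parallel to the hinge, 36 mm off the hood's front panel, 28 mm below the top of the shut hood; its posts are 46 mm either side. Moves and tilts with the hood. Shut: x axis points from front to back of the machine, y along the bar.
- hood_hinge (a point): Point on the hinge line at mid-width, at the back of the hood, 68 mm above the worktop. Shut, the bar lies 193 mm in front of it and 94 mm above it, so it runs on an arc of 215 mm. The hood is 152 mm wide, 161 mm long, its top 122 mm above the hinge.
- stack_axis (a point): Point on the shaker's deck, 60 mm above the worktop, on the upright axis of the fixed round pan (66 mm outside, 58 mm mouth) that carries the stack. Its post is screwed up or down by hand: the rim stands anywhere from 63 to 75 mm above the worktop, not told, feel for it. x points from front to back of the machine.
- start (a joint): The start button's travel: 0 up, 0.006 m fully pressed (5 N); it springs back.
- start_top (a point): Middle of the top face of the start button, a 28 mm round grey push button pressed downwards, on the control pod to the right of the hood; about 112 mm above the worktop.
- screen_fine_mid (a point): Round steel screen: open-topped ring, 66 mm outside, 4 mm wall, perforated floor, and below it a tapered spigot (42 to 52 mm across, 6 mm long) that nests in the 58 mm mouth beneath until the ring rests on that rim. This one: many 3.5 mm holes (about 85), ring 18 mm high (total 24 mm). Point: on its axis half-way up the ring, 15 mm above the surface it stands on; z up. May be absent.
- screen_medium_mid (a point): Round steel screen: open-topped ring, 66 mm outside, 4 mm wall, perforated floor, and below it a tapered spigot (42 to 52 mm across, 6 mm long) that nests in the 58 mm mouth beneath until the ring rests on that rim. This one: about 35 holes of 5.5 mm, ring 22 mm high (total 28 mm). Point: on its axis half-way up the ring, 17 mm above the surface it stands on; z up. May be absent.
- screen_coarse_mid (a point): Round steel screen: open-topped ring, 66 mm outside, 4 mm wall, perforated floor, and below it a tapered spigot (42 to 52 mm across, 6 mm long) that nests in the 58 mm mouth beneath until the ring rests on that rim. This one: about 19 holes of 8 mm, ring 26 mm high (total 32 mm). Point: on its axis half-way up the ring, 19 mm above the surface it stands on; z up. May be absent.
- screen_extra_mid (a point): Round steel screen: open-topped ring, 66 mm outside, 4 mm wall, perforated floor, and below it a tapered spigot (42 to 52 mm across, 6 mm long) that nests in the 58 mm mouth beneath until the ring rests on that rim. This one: 7 holes of 11 mm, ring 30 mm high (total 36 mm). Point: on its axis half-way up the ring, 21 mm above the surface it stands on; z up. May be absent.
- cover_knob (a point): The stack's cover: steel disc 66 mm across and 6 mm thick with the same 6 mm spigot underneath and a black knob on top (25 mm across, knob top 32 mm above the spigot's foot). The point is the middle of the knob, 25 mm above the surface it stands on and 19 mm above the disc's lower edge; z is up along its axis.
- bean_scoop: Metal bean scoop with wooden handle, 182x54x38 mm, on the worktop; not part of the job. Origin at the middle of its underside.
- grinder_brush: Round bristle brush, 156x22x22 mm, lying; not part of the job. Origin at the middle of its underside.
- tin_a: Clear screw-lid sample tin, 65 mm across, 52 mm high; not part of the job. Origin at its underside.
- tin_b: Second such tin, 65 mm across, 52 mm high; not part of the job. Origin at its underside.
- tin_tall: Dark screw-lid tin, 65 mm across, 68 mm high; not part of the job. Origin at its underside.
- moisture_meter: Grey hand-held moisture meter, 136x56x29 mm, lying; not part of the job. Origin at the middle of its underside.

How it is judged:
On the way, in this order (a step that is already met when the one before it is completed fails the run):
1. the hood has been swung past its springs and stands open (value of joint hood above 1.42 rad), for 0.5 s.
2. with the hood open, all screens are nested on the pan in order and the cover lies on top (horizontal distance between each of screen_fine_mid, screen_medium_mid, screen_coarse_mid, screen_extra_mid, cover_knob and stack_axis below 0.012 m and angle between each of screen_fine_mid, screen_medium_mid, screen_coarse_mid, screen_extra_mid, cover_knob's own z axis and vertical below 0.06 rad and z of screen_medium_mid in the frame of screen_fine_mid between 0.017 and 0.023 m and (z of screen_coarse_mid in the frame of screen_fine_mid between 0.019 and 0.025 m or z of screen_coarse_mid in the frame of screen_medium_mid between 0.021 and 0.027 m) and (z of screen_extra_mid in the frame of screen_fine_mid between 0.021 and 0.027 m or z of screen_extra_mid in the frame of screen_medium_mid between 0.023 and 0.029 m or z of screen_extra_mid in the frame of screen_coarse_mid between 0.025 and 0.031 m) and (z of cover_knob in the frame of screen_fine_mid between 0.025 and 0.031 m or z of cover_knob in the frame of screen_medium_mid between 0.027 and 0.033 m or z of cover_knob in the frame of screen_coarse_mid between 0.029 and 0.035 m or z of cover_knob in the frame of screen_extra_mid between 0.031 and 0.037 m) and linear speed of each of screen_fine, screen_medium, screen_coarse, screen_extra, cover below 0.02 m/s and value of joint hood above 1.2 rad), for 0.3 s.
3. the hood is shut (value of joint hood below 0.04 rad), for 0.3 s.
4. the start button is pressed all the way down (value of joint start above 0.0045 m and value of joint hood below 0.04 rad), for 0.05 s.
At the end, for the whole second after the job is handed in: All screens present and the cover stand upright (0.06 rad) on the pan, within 12 mm of its axis, smallest holes lowest, each resting on the one below (3 mm); hood shut (under 0.04 rad); start button pressed once the hood was shut and up again (under 1.5 mm); all at rest (horizontal distance between each of screen_fine_mid, screen_medium_mid, screen_coarse_mid, screen_extra_mid, cover_knob and stack_axis below 0.012 m and angle between each of screen_fine_mid, screen_medium_mid, screen_coarse_mid, screen_extra_mid, cover_knob's own z axis and vertical below 0.06 rad and z of screen_medium_mid in the frame of screen_fine_mid between 0.017 and 0.023 m and (z of screen_coarse_mid in the frame of screen_fine_mid between 0.019 and 0.025 m or z of screen_coarse_mid in the frame of screen_medium_mid between 0.021 and 0.027 m) and (z of screen_extra_mid in the frame of screen_fine_mid between 0.021 and 0.027 m or z of screen_extra_mid in the frame of screen_medium_mid between 0.023 and 0.029 m or z of screen_extra_mid in the frame of screen_coarse_mid between 0.025 and 0.031 m) and (z of cover_knob in the frame of screen_fine_mid between 0.025 and 0.031 m or z of cover_knob in the frame of screen_medium_mid between 0.027 and 0.033 m or z of cover_knob in the frame of screen_coarse_mid between 0.029 and 0.035 m or z of cover_knob in the frame of screen_extra_mid between 0.031 and 0.037 m) and linear speed of each of screen_fine, screen_medium, screen_coarse, screen_extra, cover below 0.02 m/s and value of joint hood below 0.04 rad and value of joint start below 0.0015 m); the robot touches nothing.
It fails at once if one of the other things on the bench was pushed more than 50 mm from its place (distance of any of bean_scoop, grinder_brush, tin_a, tin_b, tin_tall, moisture_meter from where it was at the start of the episode above 0.05 m).
It fails at once if a screen or the cover was dropped onto the pile (fell freely by more than about 20 mm) instead of being set down ((linear speed of screen_fine above 0.6 m/s and contact force between the fingers and screen_fine below 0.05 N and horizontal distance between screen_fine_mid and stack_axis below 0.06 m) or (linear speed of screen_medium above 0.6 m/s and contact force between the fingers and screen_medium below 0.05 N and horizontal distance between screen_medium_mid and stack_axis below 0.06 m) or (linear speed of screen_coarse above 0.6 m/s and contact force between the fingers and screen_coarse below 0.05 N and horizontal distance between screen_coarse_mid and stack_axis below 0.06 m) or (linear speed of screen_extra above 0.6 m/s and contact force between the fingers and screen_extra below 0.05 N and horizontal distance between screen_extra_mid and stack_axis below 0.06 m) or (linear speed of cover above 0.6 m/s and contact force between the fingers and cover below 0.05 N and horizontal distance between cover_knob and stack_axis below 0.06 m)).
Of screen_fine, screen_medium, screen_coarse, screen_extra only 2 to 3 are there at a start; the rules pass over those that are not, and their reading is None.
At some moment in a run one of screen_fine, screen_medium, screen_coarse, screen_extra, cover may be knocked a few centimetres aside while the robot is not near it.
It also fails if it takes over 208 s, if anything falls off the work surface, if the arm or the gripper's body presses on something with over 40 N, if the wrist force passes 120 N, or if a joint passes its speed limit or range.

## Working session

There is one attempt and no reset: what is moved stays moved. The work goes in short steps, Python scripts to look and compute and a tool call to move; the robot and the scene stay as the last step left them, time stands still between calls to the robot, and variables do not carry over. Pictures are saved under pics/ and viewed, and the job is handed in when it is done.

Besides the shell and the picture viewer there is one more tool, called as a command line: name --argument value ..., lists and objects as JSON in quotes. jog_arm: Moves the arm, as the interface text tells. Its arguments: {"type":"object","properties":{"targets":{"type":"array"},"squeeze":{"type":"number"}},"required":["targets"]}

```bash
ls; mkdir -p pics; cat > h.py <<'E'
import numpy as np,cv2
from plant import readout,optics,order
from scipy.spatial.transform import Rotation as R
def st(): return readout.read_state()
def snap(name,fn):
    c=optics.get_calibration(name); im=optics.camera(name); cv2.imwrite('pics/'+fn,im); np.savez('pics/'+fn[:-4]+'.npz',K=c['camera_matrix'],d=c['dist'],E=c['extrinsics']); return im,c
def ray(c,uv):
    K=np.array(c['camera_matrix'] if 'camera_matrix' in c else c['K']);d=np.array(c['dist'] if 'dist' in c else c['d']);E=np.array(c['extrinsics'] if 'extrinsics' in c else c['E'])
    p=cv2.undistortPoints(np.array([[uv]],float),K,d)[0,0]
    v=np.array([p[0],-p[1],-1.]);Rm=E[:3,:3];o=-Rm.T@E[:3,3];v=Rm.T@v
    return o,v/np.linalg.norm(v)
def onplane(c,uv,z):
    o,v=ray(c,uv);return o+v*(z-o[2])/v[2]
def proj(c,P):
    K=np.array(c['camera_matrix'] if 'camera_matrix' in c else c['K']);d=np.array(c['dist'] if 'dist' in c else c['d']);E=np.array(c['extrinsics'] if 'extrinsics' in c else c['E'])
    q=np.atleast_2d(P)@E[:3,:3].T+E[:3,3];q=q*[1,-1,-1]
    return cv2.projectPoints(q.reshape(-1,1,3),np.zeros(3),np.zeros(3),K,d)[0][:,0]
def load(fn): return dict(np.load('pics/'+fn+'.npz'))
E
python3 - <<'E'
from h import *
print(st())
for n in ['scene','side','wrist']:
    im,c=snap(n,n+'0.png'); print(n,np.round(c['extrinsics'],3).tolist(),np.round(c['camera_matrix'],1).tolist(),c['dist'])
E
```

```text
pics
{'time_s': 0.0, 'qpos': array([-1.35550136,  0.41795275, -0.0103513 ,  1.61416594,  0.00471163,
        1.11070352, -0.05300923]), 'dq': array([ 0.00016812, -0.00094781,  0.00091334,  0.00157268,  0.00059106,
        0.0021699 , -0.00027306]), 'effort': array([ 3.85829583e-05, -8.51236367e+01,  6.38383012e-01, -4.25994194e+01,
       -4.88982524e-02,  1.87179667e-02,  1.59912061e-04]), 'tcp_pos': array([0.15863083, 0.6041453 , 0.20484178]), 'ee_rot': array([ 0.20060318,  1.56145612, -0.20249747]), 'force': array([ 0.22337155, -0.13593767, -0.87080734]), 'torque': array([-0.01336602,  0.04712838,  0.04924114]), 'finger_gap': 0.0939414188085245}
scene [[-0.72, -0.694, -0.012, 0.284], [0.384, -0.412, 0.826, -0.274], [-0.579, 0.59, 0.563, -1.187], [0.0, 0.0, 0.0, 1.0]] [[593.8, 0.0, 323.1], [0.0, 593.8, 237.0], [0.0, 0.0, 1.0]] [-0.14509186  0.          0.          0.          0.        ]
side [[-0.999, -0.052, 0.001, 0.443], [0.028, -0.522, 0.852, -0.149], [-0.044, 0.851, 0.523, -1.161], [0.0, 0.0, 0.0, 1.0]] [[471.3, 0.0, 317.9], [0.0, 471.3, 234.5], [0.0, 0.0, 1.0]] [-0.07448664  0.          0.          0.          0.        ]
wrist [[0.254, 0.967, -0.001, -0.625], [-0.937, 0.246, -0.249, 0.025], [-0.241, 0.064, 0.968, -0.392], [0.0, 0.0, 0.0, 1.0]] [[353.3, 0.0, 314.6], [0.0, 353.3, 233.7], [0.0, 0.0, 1.0]] [-0.02047363  0.          0.          0.          0.        ]
```

View pics/scene0.png

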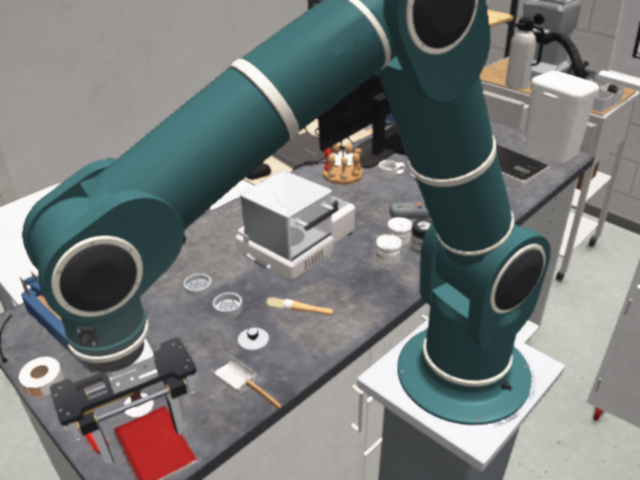

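View pics/side0.png

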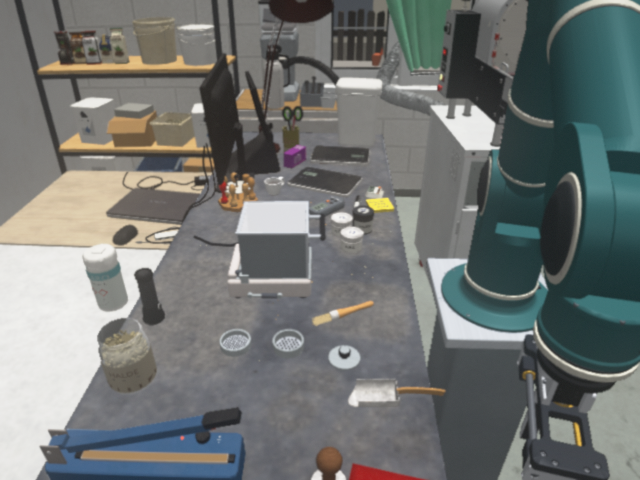

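View pics/wrist0.png

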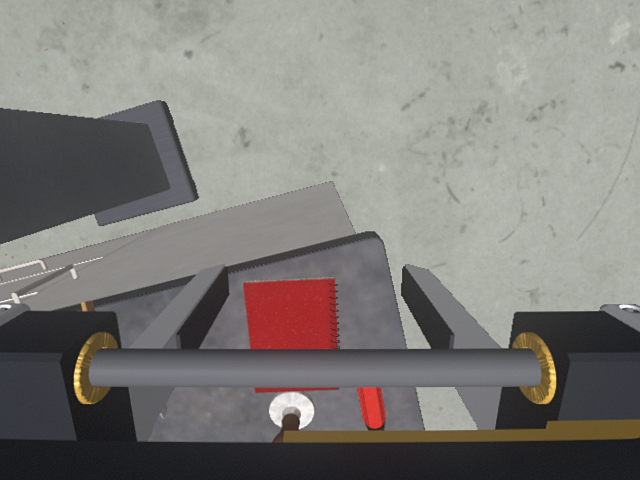

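```bash
python3 - <<'E'
from h import *
s=load('scene0');d=load('side0')
a=cv2.imread('pics/scene0.png');b=cv2.imread('pics/side0.png')
cv2.imwrite('pics/z1.png',cv2.resize(a[150:350,170:370],None,fx=3,fy=3,interpolation=cv2.INTER_CUBIC))
cv2.imwrite('pics/z2.png',cv2.resize(b[180:380,190:400],None,fx=2.9,fy=2.9,interpolation=cv2.INTER_CUBIC))
for n,c,uv,z in [('scrA',s,(197,280),.028),('scrB',s,(228,299),.028),('cover',s,(252,330),.03),('scrA',d,(235,336),.028),('scrB',d,(288,336),.028),('cover',d,(344,351),.03)]: print(n,onplane(c,uv,z).round(3))
for c in (s,d): print(-c['E'][:3,:3].T@c['E'][:3,3])
E
```

```text
scrA [0.611 0.207 0.028]
scrB [0.502 0.2   0.028]
cover [0.382 0.23  0.03 ]
scrA [0.61  0.206 0.028]
scrB [0.497 0.2   0.028]
cover [0.378 0.239 0.03 ]
[-0.37729249  0.78439278  0.89817398]
[0.39597878 0.93313278 0.73379797]
```

View pics/z1.png

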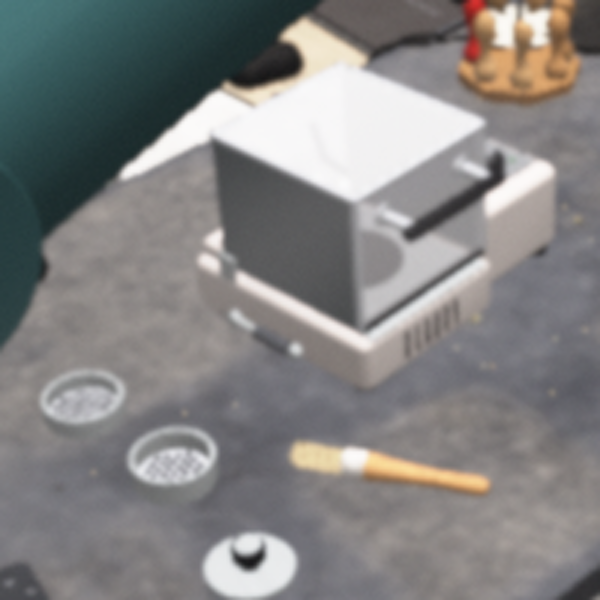

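View pics/z2.png

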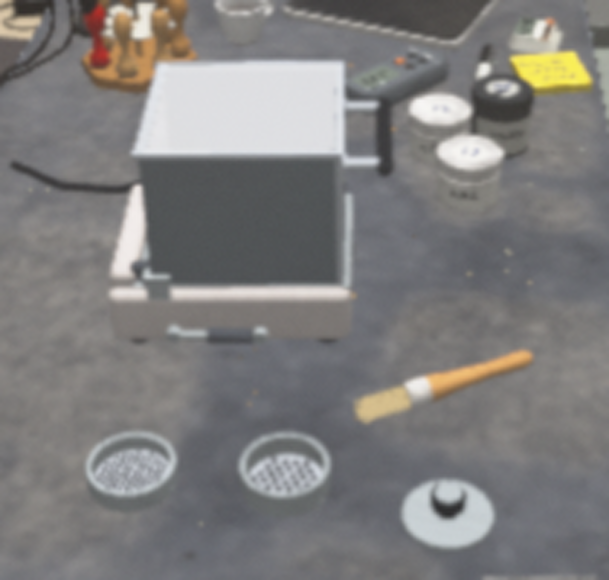

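```bash
python3 - <<'E'
from h import *
s=load('scene0');d=load('side0')
S=lambda u,v:(170+u/3,150+v/3); D=lambda u,v:(190+u/2.9,180+v/2.9)
for p in [(345,65),(485,125),(355,200),(212,138)]: print('top sc',onplane(s,S(*p),.19).round(3))
for p in [(160,63),(345,63),(340,155),(135,155)]: print('top sd',onplane(d,D(*p),.19).round(3))
for p in [(408,232),(500,160)]: print('bar sc',onplane(s,S(*p),.162).round(3))
for p in [(385,102),(385,170)]: print('bar sd',onplane(d,D(*p),.162).round(3))
print('bowl',onplane(d,(274,183),.02).round(3),onplane(s,(390,165),.02).round(3))
for n,p in [('tinb',(470,152)),('tina',(440,105)),('tall',(503,90)),('meter',(398,75)),('brushend',(355,415)),('brushend',(530,355)),('lever',(215,335))]: print(n,onplane(d,D(*p),.05 if 't' in n[:1] else .01).round(3))
for n,p in [('scoop',(352,400)),('scoop',(443,392))]: print(n,onplane(d,p,.02).round(3))
E
```

```text
top sc [ 0.626 -0.104  0.19 ]
top sc [ 0.469 -0.111  0.19 ]
top sc [0.464 0.037 0.19 ]
top sc [0.614 0.051 0.19 ]
top sd [ 0.631 -0.098  0.19 ]
top sd [ 0.472 -0.107  0.19 ]
top sd [0.465 0.045 0.19 ]
top sd [0.622 0.053 0.19 ]
bar sc [0.435 0.011 0.162]
bar sc [ 0.455 -0.113  0.162]
bar sd [ 0.437 -0.09   0.162]
bar sd [0.432 0.02  0.162]
bowl [ 0.629 -0.568  0.02 ] [ 0.653 -0.577  0.02 ]
tinb [ 0.359 -0.196  0.05 ]
tina [ 0.388 -0.287  0.05 ]
tall [ 0.323 -0.323  0.05 ]
meter [ 0.436 -0.425  0.01 ]
brushend [0.449 0.137 0.01 ]
brushend [0.31  0.057 0.01 ]
lever [0.572 0.045 0.01 ]
scoop [0.362 0.354 0.02 ]
scoop [0.19  0.328 0.02 ]
```

```bash
python3 - <<'E'
from h import *
a=cv2.imread('pics/scene0.png');b=cv2.imread('pics/side0.png')
x=cv2.resize(a[130:200,310:470],None,fx=5,fy=5,interpolation=cv2.INTER_CUBIC);y=cv2.resize(b[140:200,230:390],None,fx=5,fy=5,interpolation=cv2.INTER_CUBIC)
cv2.imwrite('pics/z3.png',np.vstack([x[:300],y]))
E
```

```text
(no output)
```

View pics/z3.png

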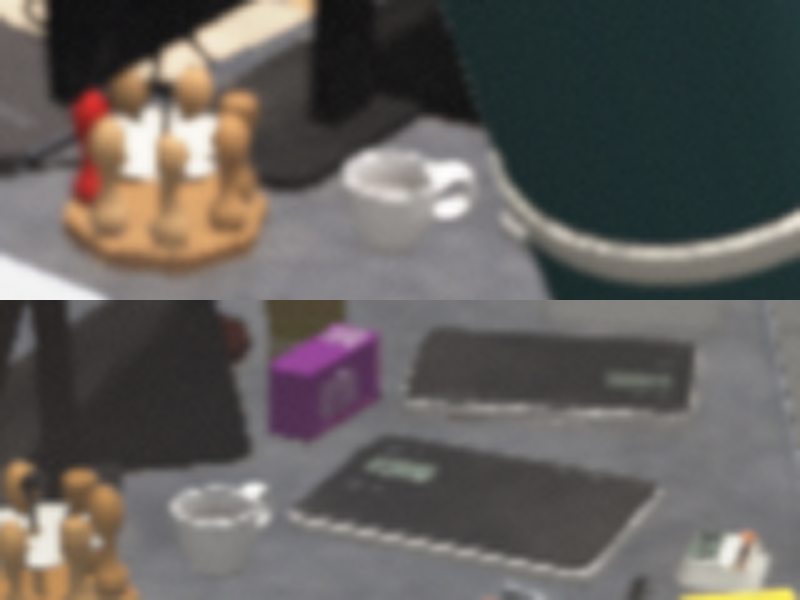

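```bash
cat >> h.py <<'E'
def go(p,yaw=None,s=None):
    """tool down; yaw = world angle of tool y axis (mod pi)"""
    s=s or st(); Rm=R.from_rotvec(s['ee_rot']).as_matrix(); 
    yt=Rm[:,1]; cy=np.arctan2(yt[1],yt[0]); 
    if yaw is None: yaw=cy
    dy=(yaw-cy+np.pi/2)%np.pi-np.pi/2
    xt=np.array([0,0,-1.]);y=np.array([np.cos(cy+dy),np.sin(cy+dy),0]);T=np.stack([xt,y,np.cross(xt,y)],1)
    rv=R.from_matrix(Rm.T@T).as_rotvec()
    d=np.asarray(p)-s['tcp_pos']
    print('t',round(s['time_s'],2),'tcp',s['tcp_pos'].round(4),'yaw',round(cy,3),'F',s['force'].round(1),'gap',round(s['finger_gap'],4),'q7',s['qpos'].round(2))
    print(' rot',rv.round(3),' d world',d.round(4),' shift in new tool frame',(T.T@d).round(4),' in cur',(Rm.T@d).round(4))
E
python3 - <<'E'
from h import *
go([.5,.2,.3],0.055)
print(R.from_rotvec(st()['ee_rot']).as_matrix().round(3))
E
```

```text
t 0.15 tcp [0.1587 0.6042 0.205 ] yaw 1.314 F [ 0.3 -0.3  0.2] gap 0.0939 q7 [-1.36  0.42 -0.01  1.61  0.    1.11 -0.05]
 rot [1.259e+00 1.000e-03 1.000e-03]  d world [ 0.3413 -0.4042  0.095 ]  shift in new tool frame [-0.095   0.3186  0.4224]  in cur [-0.0947 -0.3044  0.4328]
[[-0.     0.254  0.967]
 [-0.001  0.967 -0.254]
 [-1.    -0.001  0.   ]]
```

jog_arm --targets '[{"tx":-0.02,"rx":-0.0},{"tx":-0.02,"rx":0.14},{"tx":-0.02,"rx":0.14},{"tx":-0.02,"rx":0.14},{"tx":-0.02,"rx":0.14},{"tx":-0.02,"rx":0.14},{"tx":-0.01,"rx":0.14},{"tx":0,"rx":0.14},{"tx":0,"rx":0.14},{"tx":0,"rx":0.14}]'

```text
$.targets[0]: bad value
```

```bash
python3 -c "
from h import *
go([.5,.2,.3],0.055)"
```

```text
t 0.15 tcp [0.1587 0.6042 0.205 ] yaw 1.314 F [ 0.3 -0.3  0.2] gap 0.0939 q7 [-1.36  0.42 -0.01  1.61  0.    1.11 -0.05]
 rot [1.259e+00 1.000e-03 1.000e-03]  d world [ 0.3413 -0.4042  0.095 ]  shift in new tool frame [-0.095   0.3186  0.4224]  in cur [-0.0947 -0.3044  0.4328]
```

jog_arm --targets '[{"tx":-0.02,"ty":0,"tz":0,"rx":0.14,"ry":0,"rz":0,"gripper":1}]'

```text
time_s: 0.25
tcp_pos: [0.1585, 0.6029, 0.2227]
ee_rot: [0.307, 1.548, -0.316]
force: [-0.0, 0.4, 0.3]
finger_gap: 0.0941
```

jog_arm --targets '[{"tx":-0.02,"ty":-0.02,"tz":0.03,"rx":0.14,"ry":0,"rz":0,"gripper":1},{"tx":-0.02,"ty":-0.02,"tz":0.03,"rx":0.14,"ry":0,"rz":0,"gripper":1},{"tx":-0.02,"ty":-0.02,"tz":0.03,"rx":0.14,"ry":0,"rz":0,"gripper":1},{"tx":-0.02,"ty":0,"tz":0.04,"rx":0.14,"ry":0,"rz":0,"gripper":1},{"tx":-0.02,"ty":0,"tz":0.04,"rx":0.14,"ry":0,"rz":0,"gripper":1},{"tx":-0.01,"ty":0.02,"tz":0.04,"rx":0.14,"ry":0,"rz":0,"gripper":1},{"tx":-0.01,"ty":0.03,"tz":0.04,"rx":0.14,"ry":0,"rz":0,"gripper":1},{"tx":0,"ty":0.03,"tz":0.04,"rx":0.14,"ry":0,"rz":0,"gripper":1},{"tx":0,"ty":0.03,"tz":0.04,"rx":0.14,"ry":0,"rz":0,"gripper":1},{"tx":0,"ty":0.03,"tz":0.04,"rx":0.14,"ry":0,"rz":0,"gripper":1}]'

```text
time_s: 1.25
tcp_pos: [0.4202, 0.2655, 0.348]
ee_rot: [1.404, 1.066, -1.412]
force: [0.3, 0.1, -0.4]
finger_gap: 0.094
```

```bash
python3 -c "
from h import *
go([.5,.23,.35],0.055)"
```

```text
t 1.25 tcp [0.4202 0.2655 0.348 ] yaw -0.274 F [ 0.3  0.1 -0.4] gap 0.094 q7 [-1.04  0.08  0.45  1.73 -0.03  1.34 -0.86]
 rot [-0.329  0.004  0.003]  d world [ 0.0798 -0.0355  0.002 ]  shift in new tool frame [-0.002   0.0778  0.0398]  in cur [-0.0021  0.0865  0.0125]
```

jog_arm --targets '[{"tx":0,"ty":0.03,"tz":0.01,"rx":-0.11,"ry":0,"rz":0,"gripper":1},{"tx":0,"ty":0.03,"tz":0.02,"rx":-0.11,"ry":0,"rz":0,"gripper":1},{"tx":0,"ty":0.02,"tz":0,"rx":-0.1,"ry":0,"rz":0,"gripper":1},{"tx":0,"ty":0,"tz":0,"rx":0,"ry":0,"rz":0,"gripper":1}]'

```text
time_s: 1.65
tcp_pos: [0.4973, 0.2121, 0.3484]
ee_rot: [1.178, 1.226, -1.184]
force: [-1.0, 0.6, 0.0]
finger_gap: 0.094
```

```bash
python3 -c "
from h import *
go([.48,.25,.35],0.055)
im,c=snap('wrist','w1.png')"
```

```text
t 1.65 tcp [0.4973 0.2121 0.3484] yaw 0.038 F [-1.   0.6  0. ] gap 0.094 q7 [-0.9   0.17  0.51  1.64 -0.08  1.35 -0.34]
 rot [-0.017  0.003  0.002]  d world [-0.0173  0.0379  0.0016]  shift in new tool frame [-0.0016 -0.0152 -0.0388]  in cur [-0.0016 -0.0159 -0.0385]
```

View pics/w1.png

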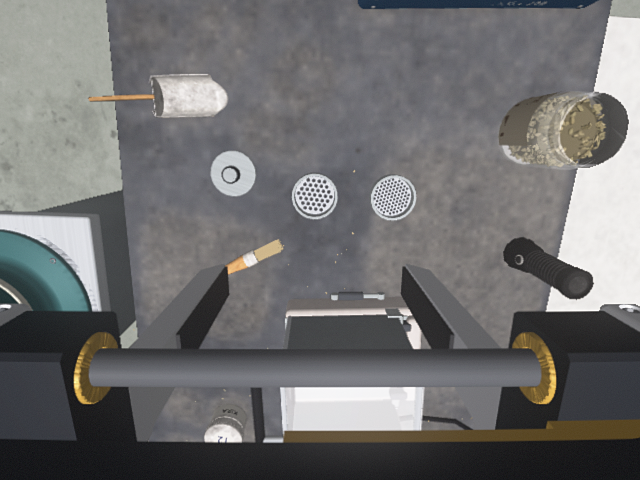

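```bash
python3 - <<'E'
from h import *
a=cv2.imread('pics/w1.png');c=load('w1')
cv2.imwrite('pics/z4.png',cv2.resize(a[140:230,200:430],None,fx=3.4,fy=3.4,interpolation=cv2.INTER_CUBIC))
g=cv2.cvtColor(a,cv2.COLOR_BGR2GRAY)
for i in range(1):
  cs=cv2.HoughCircles(cv2.GaussianBlur(g[140:230,200:430],(3,3),0),cv2.HOUGH_GRADIENT,1,40,param1=120,param2=20,minRadius=18,maxRadius=26)
  for x,y,r in cs[0]:
    for z in (.024,.028,.032): print((x+200,y+140,r),z,onplane(c,(x+200,y+140),z).round(4))
E
```

```text
(np.float32(232.5), np.float32(173.5), np.float32(22.5)) 0.024 [0.3788 0.2378 0.024 ]
(np.float32(232.5), np.float32(173.5), np.float32(22.5)) 0.028 [0.3797 0.2382 0.028 ]
(np.float32(232.5), np.float32(173.5), np.float32(22.5)) 0.032 [0.3806 0.2385 0.032 ]
(np.float32(391.5), np.float32(195.5), np.float32(19.4)) 0.024 [0.6065 0.2151 0.024 ]
(np.float32(391.5), np.float32(195.5), np.float32(19.4)) 0.028 [0.6056 0.2157 0.028 ]
(np.float32(391.5), np.float32(195.5), np.float32(19.4)) 0.032 [0.6047 0.2163 0.032 ]
(np.float32(314.5), np.float32(195.5), np.float32(22.5)) 0.024 [0.496  0.2109 0.024 ]
(np.float32(314.5), np.float32(195.5), np.float32(22.5)) 0.028 [0.496  0.2115 0.028 ]
(np.float32(314.5), np.float32(195.5), np.float32(22.5)) 0.032 [0.496 0.212 0.032]
```

View pics/z4.png

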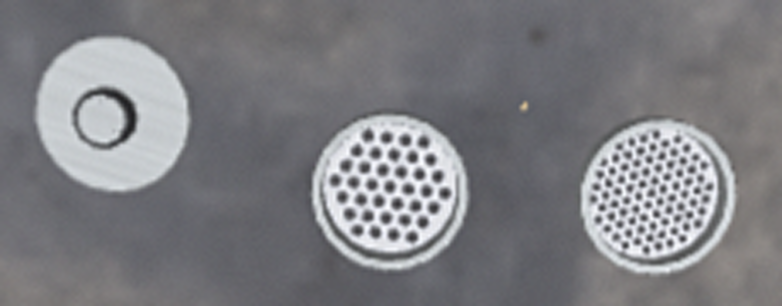

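jog_arm --targets '[{"tx":-0.01,"ty":0,"tz":0.045,"rx":-0.01,"ry":0,"rz":0,"gripper":1},{"tx":-0.01,"ty":0,"tz":0.045,"rx":-0.01,"ry":0,"rz":0,"gripper":1},{"tx":-0.01,"ty":0,"tz":0.045,"rx":0,"ry":0,"rz":0,"gripper":1},{"tx":-0.01,"ty":0,"tz":0.045,"rx":0,"ry":0,"rz":0,"gripper":1},{"tx":-0.01,"ty":0,"tz":0.045,"rx":0,"ry":0,"rz":0,"gripper":1},{"tx":0,"ty":0,"tz":0.03,"rx":0,"ry":0,"rz":0,"gripper":1},{"tx":0,"ty":0,"tz":0,"rx":0,"ry":0,"rz":0,"gripper":1},{"tx":0,"ty":0,"tz":0,"rx":0,"ry":0,"rz":0,"gripper":1}]'

```text
time_s: 2.5
tcp_pos: [0.5039, -0.0466, 0.4005]
ee_rot: [1.17, 1.234, -1.177]
force: [0.4, 0.9, 0.3]
finger_gap: 0.0946
```

```bash
python3 -c "
from h import *
go([.48,-.2,.4],0.055)
im,c=snap('wrist','w2.png')"
```

```text
t 2.5 tcp [ 0.5039 -0.0466  0.4005] yaw 0.049 F [0.4 0.9 0.3] gap 0.0946 q7 [-0.62  0.08  0.7   1.63 -0.05  1.46  0.14]
 rot [-0.006  0.001  0.004]  d world [-0.0239 -0.1534 -0.0005]  shift in new tool frame [ 0.0005 -0.0323  0.1518]  in cur [ 0.0009 -0.0314  0.152 ]
```

View pics/w2.png

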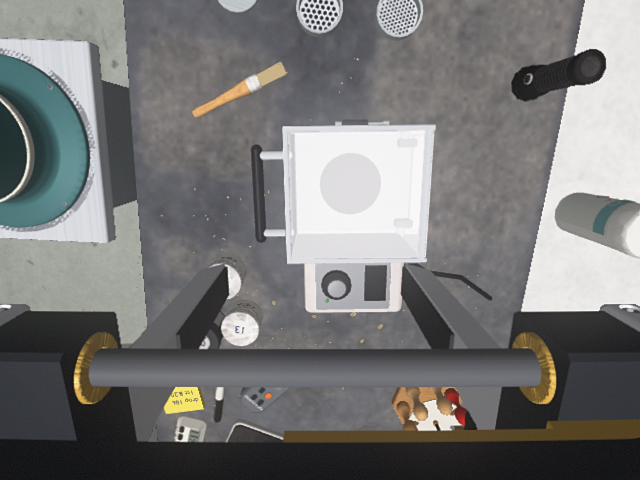

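```bash
python3 - <<'E'
from h import *
a=cv2.imread('pics/w2.png');c=load('w2')
cv2.imwrite('pics/z5.png',cv2.resize(a[110:320,230:450],None,fx=2.8,fy=2.8,interpolation=cv2.INTER_CUBIC))
g=cv2.cvtColor(a,cv2.COLOR_BGR2GRAY)
m=(g[130:260,240:272]<60).astype(np.uint8)
p=cv2.findNonZero(m)
(r)=cv2.minAreaRect(p);print(r)
bx=cv2.boxPoints(r)+[240,130];print(bx)
for q in bx: print(onplane(c,q,.162).round(4))
print('ctr',onplane(c,np.mean(bx,0),.162).round(4))
for q in [(284,126),(435,126),(286,263),(427,263)]: print('top',onplane(c,q,.19).round(4))
print('circ',onplane(c,(350,183),.19),onplane(c,(350,183),.075))
print('btn',onplane(c,(335,285),.112))
E
```

```text
((18.358598709106445, 63.03054428100586), (96.27185821533203, 10.036245346069336), 87.27368927001953)
[[251.05656242 145.1877861 ]
 [261.08144951 144.71040726]
 [265.66063499 240.87330627]
 [255.63574791 241.35067749]]
[0.4259 0.02   0.162 ]
[0.4375 0.0211 0.162 ]
[ 0.4444 -0.0937  0.162 ]
[ 0.432  -0.0949  0.162 ]
ctr [ 0.4349 -0.035   0.162 ]
top [0.4658 0.0419 0.19  ]
top [0.6258 0.0499 0.19  ]
top [ 0.4723 -0.1113  0.19  ]
top [ 0.6367 -0.1032  0.19  ]
circ [ 0.54007619 -0.01483114  0.19      ] [ 0.55162608 -0.02711939  0.075     ]
btn [ 0.53719495 -0.16853443  0.112     ]
```

View pics/z5.png

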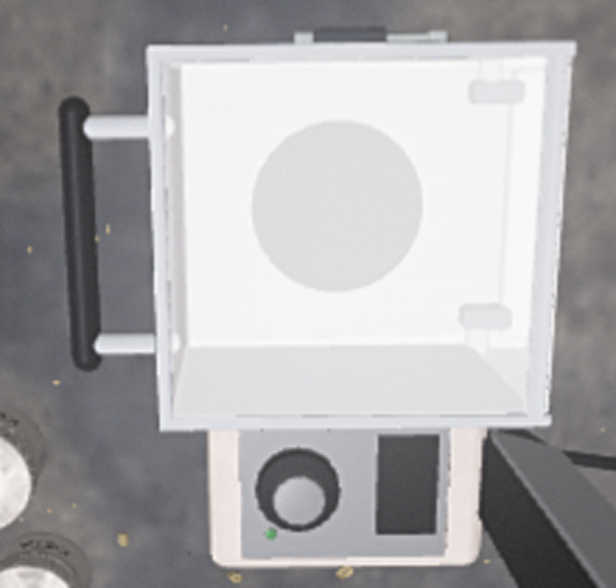

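jog_arm --targets '[{"tx":0.02,"ty":-0.035,"tz":-0.007,"rx":0,"ry":0,"rz":0,"gripper":-0.23},{"tx":0.04,"ty":-0.035,"tz":-0.007,"rx":0,"ry":0,"rz":0,"gripper":-0.23},{"tx":0.04,"ty":0,"tz":0,"rx":0,"ry":0,"rz":0,"gripper":-0.23},{"tx":0.04,"ty":0,"tz":0,"rx":0,"ry":0,"rz":0,"gripper":-0.23},{"tx":0,"ty":0,"tz":0,"rx":0,"ry":0,"rz":0,"gripper":-0.23},{"tx":0,"ty":0,"tz":0,"rx":0,"ry":0,"rz":0,"gripper":-0.23}]'

```text
time_s: 3.15
tcp_pos: [0.4312, -0.0285, 0.259]
ee_rot: [1.164, 1.237, -1.17]
force: [0.6, 0.1, 1.2]
finger_gap: 0.049
```

```bash
python3 -c "
from h import *
go([.433,-.036,.148],0.05)
im,c=snap('wrist','w3.png')"
```

```text
t 3.15 tcp [ 0.4312 -0.0285  0.259 ] yaw 0.057 F [0.6 0.1 1.2] gap 0.049 q7 [-0.67 -0.01  0.67  2.01  0.01  1.14  0.05]
 rot [0.007 0.001 0.003]  d world [ 0.0018 -0.0075 -0.111 ]  shift in new tool frame [0.111  0.0015 0.0076]  in cur [0.111  0.0018 0.0075]
```

View pics/w3.png

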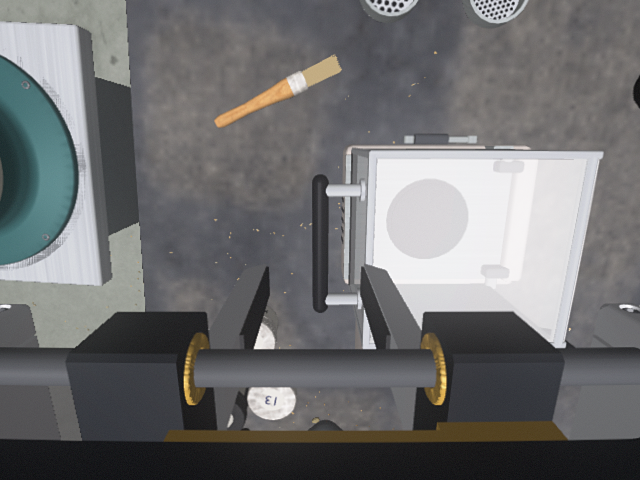

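```bash
python3 -c "
from h import *
c=load('w3')
print(onplane(c,(320,243),.162),onplane(c,(320,180),.162),onplane(c,(320,308),.162), onplane(c,(371,245),.19))"
```

```text
[ 0.43517201 -0.03433109  0.162     ] [0.43206906 0.01665301 0.162     ] [ 0.43869995 -0.0921934   0.162     ] [ 0.47183856 -0.02567559  0.19      ]
```

jog_arm --targets '[{"tx":0.02,"ty":0.001,"tz":0.004,"rx":0,"ry":0,"rz":0,"gripper":-0.23},{"tx":0.02,"ty":0,"tz":0.003,"rx":0,"ry":0,"rz":0,"gripper":-0.23},{"tx":0,"ty":0,"tz":0,"rx":0,"ry":0,"rz":0,"gripper":-0.23}]'

```text
time_s: 3.5
tcp_pos: [0.4362, -0.0342, 0.2233]
ee_rot: [1.167, 1.234, -1.163]
force: [0.4, -0.3, 0.4]
finger_gap: 0.0362
```

jog_arm --targets '[{"tx":0.02,"ty":-0.002,"tz":0,"rx":0,"ry":0,"rz":0,"gripper":-0.23},{"tx":0.02,"ty":0,"tz":0,"rx":0,"ry":0,"rz":0,"gripper":-0.23},{"tx":0.0,"ty":0,"tz":0.0,"rx":0,"ry":0,"rz":0,"gripper":-0.23}]'

```text
time_s: 3.8
tcp_pos: [0.4381, -0.0332, 0.188]
ee_rot: [1.17, 1.231, -1.157]
force: [-0.4, 0.5, 1.3]
finger_gap: 0.0362
```

```bash
python3 -c "
from h import *
go([.4345,-.036,.148],0.055)"
```

```text
t 3.8 tcp [ 0.4381 -0.0332  0.188 ] yaw 0.06 F [-0.4  0.5  1.3] gap 0.0362 q7 [-0.64  0.11  0.69  2.1  -0.09  0.96  0.16]
 rot [ 0.005 -0.001 -0.01 ]  d world [-0.0036 -0.0028 -0.04  ]  shift in new tool frame [ 0.04   -0.0037  0.0026]  in cur [ 0.04   -0.0041  0.0026]
```

jog_arm --targets '[{"tx":0.0,"ty":-0.004,"tz":0.003,"rx":0,"ry":0,"rz":-0.01,"gripper":-0.23},{"tx":0.015,"ty":-0.001,"tz":0,"rx":0,"ry":0,"rz":0,"gripper":-0.23},{"tx":0.015,"ty":-0.001,"tz":0,"rx":0,"ry":0,"rz":0,"gripper":-0.23},{"tx":0.01,"ty":-0.001,"tz":0.0,"rx":0,"ry":0,"rz":0,"gripper":-0.23}]'

```text
time_s: 4.2
tcp_pos: [0.4352, -0.0362, 0.1545]
ee_rot: [1.169, 1.235, -1.158]
force: [0.4, 0.4, 0.1]
finger_gap: 0.036
```

```bash
python3 -c "
from h import *
go([.4345,-.036,.148],0.055)"
```

```text
t 4.2 tcp [ 0.4352 -0.0362  0.1545] yaw 0.061 F [0.4 0.4 0.1] gap 0.036 q7 [-0.61  0.16  0.69  2.13 -0.14  0.88  0.22]
 rot [ 0.006 -0.003 -0.007]  d world [-0.0007  0.0002 -0.0065]  shift in new tool frame [ 0.0065 -0.0007 -0.0002]  in cur [ 0.0065 -0.0008 -0.0002]
```

jog_arm --targets '[{"tx":0.01,"ty":-0.001,"tz":0,"rx":0.006,"ry":0,"rz":-0.007,"gripper":-0.23},{"tx":0,"ty":0,"tz":0,"rx":0,"ry":0,"rz":0,"gripper":-1},{"tx":0,"ty":0,"tz":0,"rx":0,"ry":0,"rz":0,"gripper":-1},{"tx":0,"ty":0,"tz":0,"rx":0,"ry":0,"rz":0,"gripper":-1},{"tx":0,"ty":0,"tz":0,"rx":0,"ry":0,"rz":0,"gripper":-1}]' --squeeze 35

```text
time_s: 4.7
tcp_pos: [0.4358, -0.0362, 0.1461]
ee_rot: [1.171, 1.236, -1.166]
force: [6.4, 1.1, -11.8]
finger_gap: 0.012
```

jog_arm --targets '[{"tx":-0.0095,"ty":0.0049,"tz":0,"rx":0,"ry":0,"rz":0,"gripper":-1},{"tx":-0.0093,"ty":0.0054,"tz":0,"rx":0,"ry":0,"rz":0,"gripper":-1},{"tx":-0.009,"ty":0.0059,"tz":0,"rx":0,"ry":0,"rz":0,"gripper":-1},{"tx":-0.0087,"ty":0.0063,"tz":0,"rx":0,"ry":0,"rz":0,"gripper":-1}]'

```text
time_s: 5.1
tcp_pos: [0.4579, -0.0349, 0.1832]
ee_rot: [1.17, 1.237, -1.168]
force: [7.4, 0.3, -16.7]
finger_gap: 0.0122
```

```bash
cat > arc.py <<'E'
from h import *
s=st();Rm=R.from_rotvec(s['ee_rot']).as_matrix()
import sys
G=float(sys.argv[1]) if len(sys.argv)>1 else .017  # bar above tcp
g=s['tcp_pos']-Rm[:,0]*G
H=np.array([.435+.193*.9987,-.035+.193*.05,.068])
r=g-H; f=-(r[0]*.9987+r[1]*.05)
print('alpha-.453 =',np.arctan2(r[2],f)-.4533,'rad',np.hypot(f,r[2]),'rz tilt',Rm[:,0].round(3),'F',s['force'].round(1),'gap',s['finger_gap'],'q',s['qpos'].round(2))
a=np.arctan2(r[2],f)
for k in range(10):
    a1=a+.06
    print(round((np.cos(a)-np.cos(a1))*.215,4),round((np.sin(a1)-np.sin(a))*.215,4),end=' | ');a=a1
go(s['tcp_pos'],.052)
E
python3 arc.py
```

```text
alpha-.453 = 0.20727026394609188 rad 0.2153986753479425 rz tilt [-0.001  0.002 -1.   ] F [  7.4   0.3 -16.7] gap 0.012215930526168402 q [-0.62  0.17  0.69  2.05 -0.14  0.96  0.21]
0.0082 0.0099 | 0.0088 0.0094 | 0.0093 0.0089 | 0.0099 0.0083 | 0.0103 0.0077 | 0.0108 0.0071 | 0.0112 0.0064 | 0.0116 0.0057 | 0.0119 0.005 | 0.0122 0.0043 | t 5.1 tcp [ 0.4579 -0.0349  0.1832] yaw 0.055 F [  7.4   0.3 -16.7] gap 0.0122 q7 [-0.62  0.17  0.69  2.05 -0.14  0.96  0.21]
 rot [ 0.003 -0.002  0.001]  d world [0. 0. 0.]  shift in new tool frame [0. 0. 0.]  in cur [0. 0. 0.]
```

jog_arm --targets '[{"tx":-0.0099,"ty":0.0082,"tz":0,"rx":0,"ry":0,"rz":0,"gripper":-1},{"tx":-0.0094,"ty":0.0088,"tz":0,"rx":0,"ry":0,"rz":0,"gripper":-1},{"tx":-0.0089,"ty":0.0093,"tz":0,"rx":0,"ry":0,"rz":0,"gripper":-1},{"tx":-0.0083,"ty":0.0099,"tz":0,"rx":0,"ry":0,"rz":0,"gripper":-1},{"tx":-0.0077,"ty":0.0103,"tz":0,"rx":0,"ry":0,"rz":0,"gripper":-1}]'

```text
time_s: 5.6
tcp_pos: [0.5046, -0.032, 0.2303]
ee_rot: [1.167, 1.243, -1.172]
force: [0.2, -0.3, -12.5]
finger_gap: 0.0119
```

```bash
python3 arc.py
```

```text
alpha-.453 = 0.5155527244774787 rad 0.21749295450111056 rz tilt [-0.008  0.003 -1.   ] F [  0.2  -0.3 -12.5] gap 0.011877206570583918 q [-0.6   0.22  0.7   1.89 -0.16  1.1   0.22]
0.0108 0.007 | 0.0112 0.0063 | 0.0116 0.0056 | 0.0119 0.0049 | 0.0122 0.0042 | 0.0124 0.0035 | 0.0126 0.0027 | 0.0127 0.002 | 0.0128 0.0012 | 0.0129 0.0004 | t 5.6 tcp [ 0.5046 -0.032   0.2303] yaw 0.056 F [  0.2  -0.3 -12.5] gap 0.0119 q7 [-0.6   0.22  0.7   1.89 -0.16  1.1   0.22]
 rot [ 0.004 -0.004  0.008]  d world [0. 0. 0.]  shift in new tool frame [0. 0. 0.]  in cur [0. 0. 0.]
```

jog_arm --targets '[{"tx":-0.006,"ty":0.0108,"tz":0,"rx":0,"ry":0,"rz":0.004,"gripper":-1},{"tx":-0.0057,"ty":0.0112,"tz":0,"rx":0,"ry":0,"rz":0.004,"gripper":-1},{"tx":-0.0056,"ty":0.0116,"tz":0,"rx":0,"ry":0,"rz":0,"gripper":-1},{"tx":-0.0049,"ty":0.0119,"tz":0,"rx":0,"ry":0,"rz":0,"gripper":-1},{"tx":-0.0042,"ty":0.0122,"tz":0,"rx":0,"ry":0,"rz":0,"gripper":-1},{"tx":-0.0035,"ty":0.0124,"tz":0,"rx":0,"ry":0,"rz":0,"gripper":-1}]'

```text
time_s: 6.2
tcp_pos: [0.576, -0.0276, 0.2654]
ee_rot: [1.168, 1.246, -1.17]
force: [0.9, -0.1, -11.6]
finger_gap: 0.0121
```

```bash
python3 arc.py
```

```text
alpha-.453 = 0.8811874379089017 rad 0.22055884858308183 rz tilt [-0.008  0.006 -1.   ] F [  0.9  -0.1 -11.6] gap 0.012066241037578343 q [-0.54  0.34  0.68  1.68 -0.23  1.22  0.26]
0.0126 0.0026 | 0.0128 0.0019 | 0.0129 0.0011 | 0.0129 0.0003 | 0.0129 -0.0004 | 0.0128 -0.0012 | 0.0127 -0.002 | 0.0126 -0.0027 | 0.0124 -0.0035 | 0.0122 -0.0042 | t 6.2 tcp [ 0.576  -0.0276  0.2654] yaw 0.057 F [  0.9  -0.1 -11.6] gap 0.0121 q7 [-0.54  0.34  0.68  1.68 -0.23  1.22  0.26]
 rot [ 0.005 -0.006  0.008]  d world [0. 0. 0.]  shift in new tool frame [0. 0. 0.]  in cur [0. 0. 0.]
```

jog_arm --targets '[{"tx":-0.001,"ty":0.0126,"tz":0,"rx":0,"ry":0,"rz":0.004,"gripper":-1},{"tx":0,"ty":0.0128,"tz":0,"rx":0,"ry":0,"rz":0.004,"gripper":-1},{"tx":0,"ty":0.0129,"tz":0,"rx":0,"ry":0,"rz":0,"gripper":-1},{"tx":0.001,"ty":0.0129,"tz":0,"rx":0,"ry":0,"rz":0,"gripper":-1},{"tx":0.0015,"ty":0.0129,"tz":0,"rx":0,"ry":0,"rz":0,"gripper":-1}]'

```text
time_s: 6.7
tcp_pos: [0.6461, -0.0236, 0.271]
ee_rot: [1.173, 1.237, -1.158]
force: [0.4, -0.9, -2.4]
finger_gap: 0.0118
```

```bash
python3 arc.py
```

```text
alpha-.453 = 1.200711933681962 rad 0.22074918329776183 rz tilt [ 0.006  0.007 -1.   ] F [ 0.4 -0.9 -2.4] gap 0.011813400227713622 q [-0.47  0.47  0.66  1.5  -0.3   1.27  0.29]
0.0128 -0.0015 | 0.0127 -0.0022 | 0.0125 -0.003 | 0.0123 -0.0037 | 0.0121 -0.0045 | 0.0118 -0.0052 | 0.0115 -0.0059 | 0.0111 -0.0066 | 0.0107 -0.0072 | 0.0102 -0.0078 | t 6.7 tcp [ 0.6461 -0.0236  0.271 ] yaw 0.059 F [ 0.4 -0.9 -2.4] gap 0.0118 q7 [-0.47  0.47  0.66  1.5  -0.3   1.27  0.29]
 rot [ 0.007 -0.007 -0.006]  d world [0. 0. 0.]  shift in new tool frame [0. 0. 0.]  in cur [0. 0. 0.]
```

jog_arm --targets '[{"tx":0.003,"ty":0.0125,"tz":0,"rx":0,"ry":0,"rz":0,"gripper":-1},{"tx":0.003,"ty":0.0122,"tz":0,"rx":0,"ry":0,"rz":0,"gripper":-1},{"tx":0.0035,"ty":0.012,"tz":0,"rx":0,"ry":0,"rz":0,"gripper":-1},{"tx":0.0045,"ty":0.012,"tz":0,"rx":0,"ry":0,"rz":0,"gripper":-1},{"tx":0.003,"ty":0.007,"tz":0,"rx":0,"ry":0,"rz":0,"gripper":-1}]'

```text
time_s: 7.2
tcp_pos: [0.7073, -0.02, 0.2575]
ee_rot: [1.172, 1.235, -1.156]
force: [1.2, -2.2, -6.2]
finger_gap: 0.0122
```

```bash
python3 arc.py
```

```text
alpha-.453 = 1.4853121370062472 rad 0.22134785705528381 rz tilt [ 0.008  0.005 -1.   ] F [ 1.2 -2.2 -6.2] gap 0.012151312519344731 q [-0.41  0.6   0.64  1.34 -0.36  1.31  0.3 ]
0.0119 -0.005 | 0.0116 -0.0057 | 0.0112 -0.0064 | 0.0108 -0.007 | 0.0104 -0.0077 | 0.0099 -0.0083 | 0.0094 -0.0089 | 0.0088 -0.0094 | 0.0082 -0.0099 | 0.0076 -0.0104 | t 7.2 tcp [ 0.7073 -0.02    0.2575] yaw 0.061 F [ 1.2 -2.2 -6.2] gap 0.0122 q7 [-0.41  0.6   0.64  1.34 -0.36  1.31  0.3 ]
 rot [ 0.009 -0.005 -0.008]  d world [0. 0. 0.]  shift in new tool frame [0. 0. 0.]  in cur [0. 0. 0.]
```

jog_arm --targets '[{"tx":0,"ty":0,"tz":0,"rx":0,"ry":0,"rz":0,"gripper":-0.2},{"tx":0,"ty":0,"tz":0,"rx":0,"ry":0,"rz":0,"gripper":-0.2},{"tx":0,"ty":0,"tz":0,"rx":0,"ry":0,"rz":0,"gripper":-0.2},{"tx":-0.015,"ty":0,"tz":0,"rx":0,"ry":0,"rz":0,"gripper":-0.2},{"tx":-0.02,"ty":0,"tz":0,"rx":0,"ry":0,"rz":0,"gripper":-0.2},{"tx":-0.03,"ty":0,"tz":0,"rx":0,"ry":0,"rz":0,"gripper":-0.2},{"tx":-0.03,"ty":0,"tz":0,"rx":0,"ry":0,"rz":0,"gripper":-0.2},{"tx":0,"ty":-0.04,"tz":0,"rx":0,"ry":0,"rz":0,"gripper":0.5},{"tx":0,"ty":-0.04,"tz":0,"rx":0,"ry":0,"rz":0,"gripper":1},{"tx":0,"ty":-0.04,"tz":0,"rx":0,"ry":0,"rz":0,"gripper":1}]'

```text
time_s: 8.2
tcp_pos: [0.5875, -0.0277, 0.3644]
ee_rot: [1.171, 1.23, -1.149]
force: [0.7, -0.3, 0.8]
finger_gap: 0.0582
```

```bash
python3 -c "
from h import *
go([.56,-.03,.36],0.055)
snap('side','s4.png');im,c=snap('wrist','w4.png')"
```

```text
t 8.2 tcp [ 0.5875 -0.0277  0.3644] yaw 0.064 F [ 0.7 -0.3  0.8] gap 0.0582 q7 [-0.55  0.28  0.71  1.52 -0.19  1.39  0.23]
 rot [ 0.009 -0.003 -0.015]  d world [-0.0275 -0.0023 -0.0044]  shift in new tool frame [ 0.0044 -0.0276  0.0008]  in cur [ 0.0039 -0.0277  0.0006]
```

View pics/s4.png

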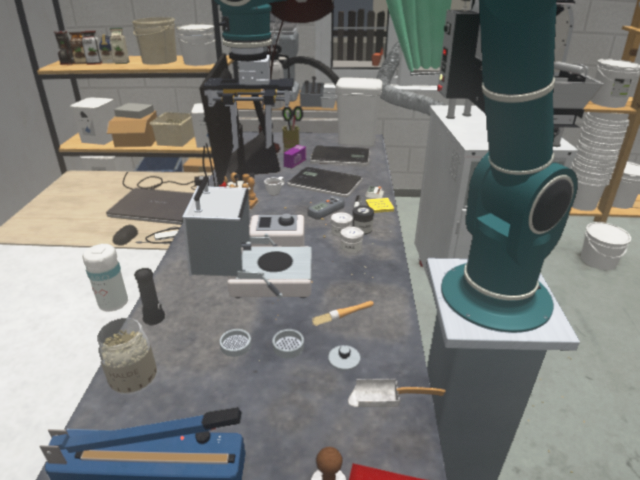

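View pics/w4.png

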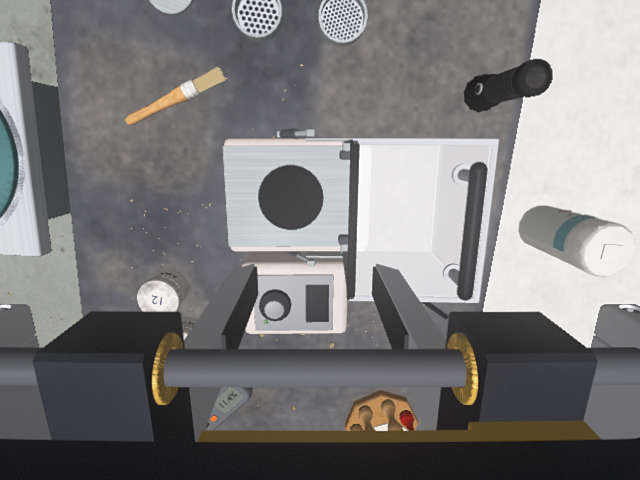

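```bash
python3 - <<'E'
from h import *
a=cv2.imread('pics/w4.png');c=load('w4')
z=cv2.resize(a[130:260,215:365],None,fx=4,fy=4,interpolation=cv2.INTER_CUBIC)
z=np.clip(z.astype(float)*1.0,0,255)
y=255*(z/255)**.45
cv2.imwrite('pics/z6.png',np.hstack([y]).astype(np.uint8))
b=cv2.imread('pics/s4.png')
zz=cv2.resize(b[230:310,220:330],None,fx=6,fy=6,interpolation=cv2.INTER_CUBIC);cv2.imwrite('pics/z7.png',(255*(zz/255.)**.5).astype(np.uint8))
g=cv2.cvtColor(a,cv2.COLOR_BGR2GRAY); m=np.zeros_like(g); m[155:240,245:335]=(g[155:240,245:335]<80)*255
cs,_=cv2.findContours(m,cv2.RETR_EXTERNAL,cv2.CHAIN_APPROX_NONE); k=max(cs,key=cv2.contourArea);e=cv2.fitEllipse(k);print(e)
for zc in (.06,.07): print(onplane(c,e[0],zc))
E
```

```text
((290.3876037597656, 197.04425048828125), (62.13499450683594, 63.122840881347656), 114.97923278808594)
[ 0.55272743 -0.02913749  0.06      ]
[ 0.5531915 -0.0276585  0.07     ]
```

View pics/z6.png

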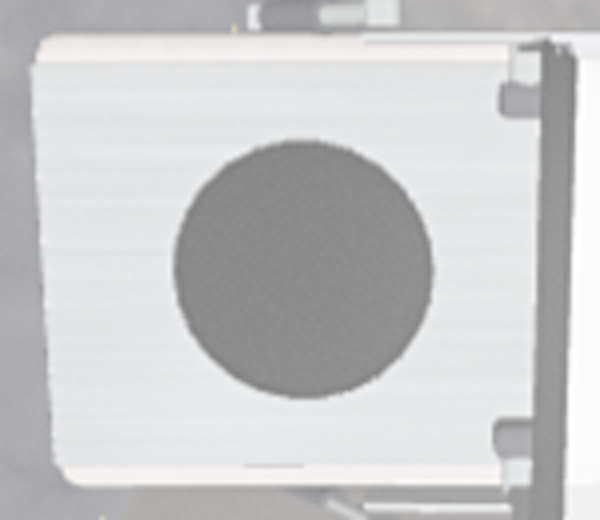

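View pics/z7.png

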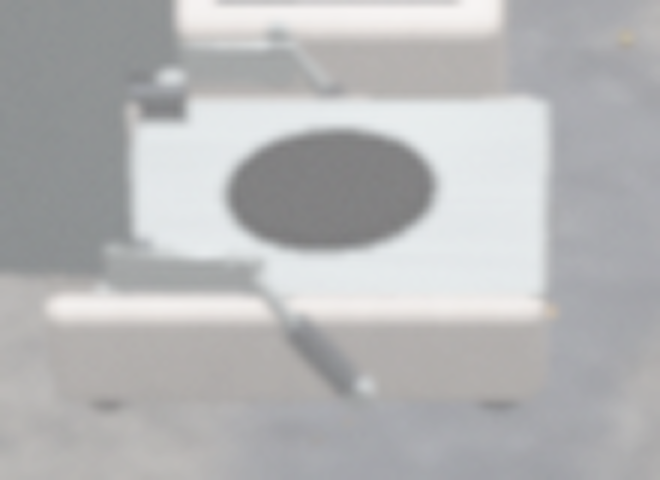

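```bash
python3 - <<'E'
from h import *
c=load('s4');w=load('w4');a=cv2.imread('pics/s4.png');g=cv2.cvtColor(a,cv2.COLOR_BGR2GRAY)
m=np.zeros_like(g); m[248:275,253:297]=(g[248:275,253:297]<75)*255
cs,_=cv2.findContours(m,cv2.RETR_EXTERNAL,cv2.CHAIN_APPROX_NONE); k=max(cs,key=cv2.contourArea);e=cv2.fitEllipse(k);print(e,cv2.boundingRect(k))
for z in (.06,.065,.07,.075): print(z,onplane(c,e[0],z).round(4),onplane(w,(290.4,197),z).round(4))
x,y,ww,h=cv2.boundingRect(k)
for z in (.06,.07):print('width',onplane(c,(x,y+h/2),z)[0]-onplane(c,(x+ww,y+h/2),z)[0],onplane(c,(x+ww/2,y+h),z)[1]-onplane(c,(x+ww/2,y),z)[1])
for z in (.06,.07):print('w width',onplane(w,(259.5,197),z)[0]-onplane(w,(322,197),z)[0])
im,c=snap('scene','c4.png')
go([.607,.212,.3],np.pi/2+.05)
E
```

```text
((274.5168762207031, 261.3573303222656), (17.296646118164062, 31.797441482543945), 86.42150115966797) (259, 253, 32, 18)
0.06 [ 0.5543 -0.0294  0.06  ] [ 0.5527 -0.0291  0.06  ]
0.065 [ 0.5531 -0.0223  0.065 ] [ 0.553  -0.0283  0.065 ]
0.07 [ 0.5519 -0.0151  0.07  ] [ 0.5532 -0.0276  0.07  ]
0.075 [ 0.5508 -0.008   0.075 ] [ 0.5534 -0.0269  0.075 ]
width 0.07991383864678214 0.0781875573303813
width 0.0787278178722226 0.07702715671796945
w width -0.08602588382642751
w width -0.0842525603195674
t 8.35 tcp [ 0.5872 -0.0277  0.3654] yaw 0.063 F [ 0.8 -0.1 -0.1] gap 0.0699 q7 [-0.55  0.28  0.71  1.52 -0.19  1.4   0.23]
 rot [-1.557  0.009 -0.017]  d world [ 0.0198  0.2397 -0.0654]  shift in new tool frame [0.0654 0.2384 0.0318]  in cur [ 0.0671  0.0339 -0.2376]
```

View pics/c4.png

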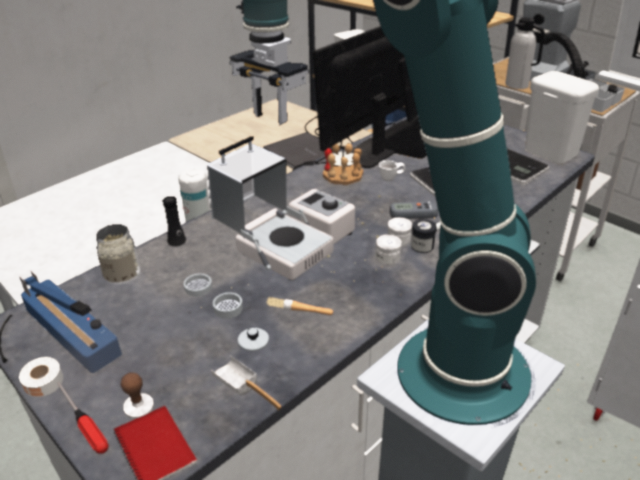

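jog_arm --targets '[{"tx":0,"ty":0.007,"tz":-0.045,"rx":0,"ry":0,"rz":0,"gripper":1},{"tx":0,"ty":0.007,"tz":-0.045,"rx":0,"ry":0,"rz":0,"gripper":1},{"tx":0,"ty":0.007,"tz":-0.045,"rx":0,"ry":0,"rz":0,"gripper":1},{"tx":0,"ty":0.007,"tz":-0.045,"rx":0,"ry":0,"rz":0,"gripper":1},{"tx":0,"ty":0,"tz":-0.03,"rx":0,"ry":0,"rz":0,"gripper":1},{"tx":0,"ty":0,"tz":0,"rx":-0.14,"ry":0,"rz":0,"gripper":1},{"tx":0,"ty":0,"tz":0,"rx":-0.14,"ry":0,"rz":0,"gripper":1},{"tx":0,"ty":0,"tz":0,"rx":-0.14,"ry":0,"rz":0,"gripper":1},{"tx":0,"ty":0,"tz":0,"rx":-0.14,"ry":0,"rz":0,"gripper":1},{"tx":0,"ty":0,"tz":0,"rx":-0.14,"ry":0,"rz":0,"gripper":1}]'

```text
time_s: 9.35
tcp_pos: [0.6071, 0.1959, 0.3761]
ee_rot: [0.624, 1.464, -0.598]
force: [0.2, -0.6, -0.6]
finger_gap: 0.0939
```

jog_arm --targets '[{"tx":0.0,"ty":0,"tz":0,"rx":-0.14,"ry":0,"rz":0,"gripper":1},{"tx":0,"ty":0,"tz":0,"rx":-0.14,"ry":0,"rz":0,"gripper":1},{"tx":0,"ty":0,"tz":0,"rx":-0.14,"ry":0,"rz":0,"gripper":1},{"tx":0,"ty":0,"tz":0,"rx":-0.14,"ry":0,"rz":0,"gripper":1},{"tx":0,"ty":0,"tz":0,"rx":-0.14,"ry":0,"rz":0,"gripper":1}]'

```text
time_s: 9.85
tcp_pos: [0.6102, 0.197, 0.3799]
ee_rot: [0.05, 1.545, -0.034]
force: [-0.4, 0.0, 0.2]
finger_gap: 0.0941
```

```bash
python3 -c "
from h import *
go([.607,.212,.15],np.pi/2+.05)"
```

```text
t 9.85 tcp [0.6102 0.197  0.3799] yaw 1.517 F [-0.4  0.   0.2] gap 0.0941 q7 [-0.62  0.35  0.36  1.35 -0.12  1.44  1.25]
 rot [-0.104  0.025 -0.009]  d world [-0.0032  0.015  -0.2299]  shift in new tool frame [ 0.2299  0.0151 -0.0024]  in cur [ 0.2299  0.0123 -0.0096]
```

jog_arm --targets '[{"tx":0.045,"ty":0.003,"tz":-0.015,"rx":-0.1,"ry":0.02,"rz":-0.01,"gripper":1},{"tx":0.045,"ty":0.003,"tz":-0.015,"rx":0,"ry":0,"rz":0,"gripper":1},{"tx":0.045,"ty":0.003,"tz":-0.015,"rx":0,"ry":0,"rz":0,"gripper":1},{"tx":0.035,"ty":0.003,"tz":-0.015,"rx":0,"ry":0,"rz":0,"gripper":1},{"tx":0.0,"ty":0,"tz":0,"rx":0,"ry":0,"rz":0,"gripper":1},{"tx":0.0,"ty":0,"tz":0,"rx":0,"ry":0,"rz":0,"gripper":1}]'

```text
time_s: 10.45
tcp_pos: [0.5561, 0.209, 0.2097]
ee_rot: [-0.042, 1.559, 0.044]
force: [0.7, -0.7, 1.1]
finger_gap: 0.0939
```

```bash
python3 -c "
from h import *
go([.607,.212,.15],np.pi/2+.05)
im,c=snap('wrist','w5.png')"
```

```text
t 10.45 tcp [0.5561 0.209  0.2097] yaw 1.625 F [ 0.7 -0.7  1.1] gap 0.0939 q7 [-0.66  0.36  0.32  1.71 -0.12  1.08  1.32]
 rot [ 0.005  0.011 -0.001]  d world [ 0.0509  0.003  -0.0597]  shift in new tool frame [0.0597 0.0004 0.051 ]  in cur [0.0603 0.0002 0.0504]
```

View pics/w5.png

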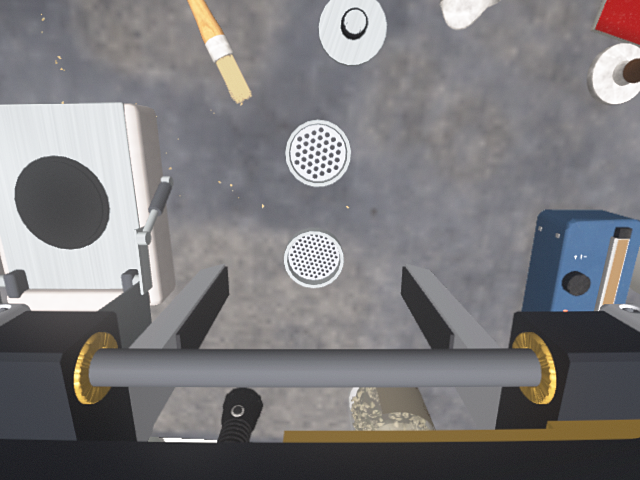

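```bash
cat > ring.py <<'E'
from h import *
import sys
def fit(fn,roi,thr=110,show=True):
    a=cv2.imread('pics/'+fn+'.png');g=cv2.cvtColor(a,cv2.COLOR_BGR2GRAY);x0,y0,x1,y1=roi
    m=(g[y0:y1,x0:x1]>thr).astype(np.uint8)
    cs,_=cv2.findContours(m,cv2.RETR_EXTERNAL,cv2.CHAIN_APPROX_NONE);k=max(cs,key=cv2.contourArea)
    h=cv2.convexHull(k);e=cv2.fitEllipse(h);return (e[0][0]+x0,e[0][1]+y0),e[1]
E
python3 - <<'E'
from ring import *
w=load('w5')
for n,roi,zs in [('fine',(275,220,355,298),(.024,.015)),('med',(275,110,360,196),(.028,.017)),('cov',(310,0,395,75),(.012,.030))]:
    p,s=fit('w5',roi);print(n,np.round(p,1),np.round(s,1),[onplane(w,p,z).round(4) for z in zs])
E
```

```text
Traceback (most recent call last):
  File "ring.py", line 7, in fit
    h=cv2.convexHull(k);e=cv2.fitEllipse(h);return (e[0][0]+x0,e[0][1]+y0),e[1]
                          ~~~~~~~~~~~~~~^^^
cv2.error: OpenCV(4.12.0) /io/opencv/modules/imgproc/src/shapedescr.cpp:361: error: (-201:Incorrect size of input array) There should be at least 5 points to fit the ellipse in function 'fitEllipseNoDirect'
```

```bash
sed -i 's/thr=110/thr=135/; s/    cs,_=/    m=cv2.morphologyEx(m,cv2.MORPH_CLOSE,np.ones((9,9)))\n    cs,_=/' ring.py
cat > r5.py <<'E'
from ring import *
w=load('w5')
for n,roi,zs in [('fine',(275,220,355,298),(.024,.015)),('med',(275,110,360,196),(.028,.017)),('cov',(310,0,395,75),(.012,.030))]:
    p,s=fit('w5',roi);print(n,np.round(p,1),np.round(s,1),[onplane(w,p,z).round(4) for z in zs])
E
python3 r5.py
```

```text
fine [309.7 265.8] [ 76.1 137.2] [array([0.6164, 0.2081, 0.024 ]), array([0.6197, 0.2082, 0.015 ])]
med [327.5 146.3] [69.8 93.1] [array([0.4881, 0.2194, 0.028 ]), array([0.4883, 0.2198, 0.017 ])]
cov [356.3  27.9] [74.5 78.8] [array([0.3761, 0.2407, 0.012 ]), array([0.3812, 0.239 , 0.03  ])]
```

```bash
python3 - <<'E'
import cv2,numpy as np
g=cv2.cvtColor(cv2.imread('pics/w5.png'),cv2.COLOR_BGR2GRAY)
print(g[259,275:355:2]);print(g[220:298:2,314])
E
sed -i 's/thr=135/thr=165/' ring.py; python3 r5.py
```

```text
[133 136 141 143 148 240 151 251 196  70 246 144 253 250 255 137 251 131
 110 247 137 249 247 253 161 251  82 170 199 162 246 251 156 235 191 139
 144 142 141 142]
[121 122 118 122 135 135 230 241 253 191 235 161  83 253 192 252 253 230
  79 239  98 249 253 254 143 254  59 246 198 248 162 138 141 238 166 152
 152 152 145]
fine [313.4 259.3] [57.1 59.9] [array([0.6086, 0.2117, 0.024 ]), array([0.6117, 0.2119, 0.015 ])]
med [317.7 152.8] [65.4 67. ] [array([0.495, 0.21 , 0.028]), array([0.4954, 0.2101, 0.017 ])]
cov [352.2  25.5] [67.9 78.6] [array([0.3742, 0.2365, 0.012 ]), array([0.3794, 0.2351, 0.03  ])]
```

jog_arm --targets '[{"tx":0.02,"ty":0,"tz":0.025,"rx":0,"ry":0.01,"rz":0,"gripper":1},{"tx":0.03,"ty":0,"tz":0.025,"rx":0,"ry":0,"rz":0,"gripper":1},{"tx":0.04,"ty":0,"tz":0.003,"rx":0,"ry":0,"rz":0,"gripper":1},{"tx":0.03,"ty":0,"tz":0,"rx":0,"ry":0,"rz":0,"gripper":1},{"tx":0.01,"ty":0,"tz":0,"rx":0,"ry":0,"rz":0,"gripper":1},{"tx":0.0,"ty":0,"tz":0,"rx":0,"ry":0,"rz":0,"gripper":1}]'

```text
time_s: 11.1
tcp_pos: [0.6245, 0.2147, 0.0895]
ee_rot: [-0.036, 1.551, 0.048]
force: [-0.3, 0.4, 1.2]
finger_gap: 0.0943
```

```bash
python3 -c "
from h import *
go([.6085,.2117,.012],np.pi/2+.05)"
```

```text
t 11.1 tcp [0.6245 0.2147 0.0895] yaw 1.625 F [-0.3  0.4  1.2] gap 0.0943 q7 [-0.58  0.6   0.28  1.64 -0.2   0.91  1.4 ]
 rot [ 0.004  0.019 -0.008]  d world [-0.016  -0.003  -0.0775]  shift in new tool frame [ 0.0775 -0.0022 -0.0161]  in cur [ 0.0772 -0.0027 -0.0176]
```

jog_arm --targets '[{"tx":0.02,"ty":-0.0027,"tz":-0.016,"rx":0,"ry":0.019,"rz":-0.008,"gripper":1},{"tx":0.02,"ty":0,"tz":0,"rx":0,"ry":0,"rz":0,"gripper":1},{"tx":0.0,"ty":0,"tz":0,"rx":0,"ry":0,"rz":0,"gripper":1},{"tx":0.0,"ty":0,"tz":0,"rx":0,"ry":0,"rz":0,"gripper":1}]'

```text
time_s: 11.5
tcp_pos: [0.6146, 0.213, 0.0581]
ee_rot: [-0.039, 1.56, 0.045]
force: [1.3, -0.1, 0.2]
finger_gap: 0.0941
```

```bash
python3 -c "
from h import *
go([.6085,.2117,.012],np.pi/2+.05)"
```

```text
t 11.5 tcp [0.6146 0.213  0.0581] yaw 1.624 F [ 1.3 -0.1  0.2] gap 0.0941 q7 [-0.58  0.63  0.27  1.67 -0.21  0.85  1.41]
 rot [ 0.003  0.01  -0.004]  d world [-0.0061 -0.0013 -0.0461]  shift in new tool frame [ 0.0461 -0.001  -0.0062]  in cur [ 0.046  -0.0011 -0.0067]
```

jog_arm --targets '[{"tx":0.016,"ty":-0.001,"tz":-0.006,"rx":0.003,"ry":0.01,"rz":-0.004,"gripper":1},{"tx":0.016,"ty":0,"tz":-0.002,"rx":0,"ry":0,"rz":0,"gripper":1},{"tx":0.008,"ty":0,"tz":-0.001,"rx":0,"ry":0,"rz":0,"gripper":1},{"tx":0.0,"ty":0,"tz":0,"rx":0,"ry":0,"rz":0,"gripper":1},{"tx":0.0,"ty":0,"tz":0,"rx":0,"ry":0,"rz":0,"gripper":1}]'

```text
time_s: 12.0
tcp_pos: [0.6073, 0.2124, 0.0187]
ee_rot: [-0.039, 1.567, 0.041]
force: [0.1, 0.3, -0.6]
finger_gap: 0.0941
```

```bash
python3 -c "
from h import *
go([.6085,.2117,.012],np.pi/2+.05)"
```

```text
t 12.0 tcp [0.6073 0.2124 0.0187] yaw 1.621 F [ 0.1  0.3 -0.6] gap 0.0941 q7 [-0.57  0.68  0.26  1.7  -0.23  0.79  1.42]
 rot [ 0.     0.004 -0.001]  d world [ 0.0012 -0.0007 -0.0067]  shift in new tool frame [ 0.0067 -0.0007  0.0012]  in cur [ 0.0067 -0.0007  0.0011]
```

jog_arm --targets '[{"tx":0.007,"ty":-0.0007,"tz":0.001,"rx":0,"ry":0.004,"rz":0,"gripper":1},{"tx":0,"ty":0,"tz":0,"rx":0,"ry":0,"rz":0,"gripper":-1},{"tx":0,"ty":0,"tz":0,"rx":0,"ry":0,"rz":0,"gripper":-1},{"tx":0,"ty":0,"tz":0,"rx":0,"ry":0,"rz":0,"gripper":-1},{"tx":0,"ty":0,"tz":0,"rx":0,"ry":0,"rz":0,"gripper":-1},{"tx":0,"ty":0,"tz":0,"rx":0,"ry":0,"rz":0,"gripper":-1}]' --squeeze 15

```text
time_s: 12.6
tcp_pos: [0.6091, 0.2117, 0.0119]
ee_rot: [-0.039, 1.57, 0.041]
force: [0.1, -0.4, -2.1]
finger_gap: 0.0661
```

```bash
python3 -c "
from h import *
go([.553,-.029,.2],np.pi/2+.05);print(st()['force'])"
```

```text
t 12.6 tcp [0.6091 0.2117 0.0119] yaw 1.621 F [ 0.1 -0.4 -2.1] gap 0.0661 q7 [-0.57  0.69  0.26  1.69 -0.23  0.78  1.42]
 rot [ 0.     0.    -0.001]  d world [-0.0561 -0.2407  0.1881]  shift in new tool frame [-0.1881 -0.2376 -0.068 ]  in cur [-0.1884 -0.2373 -0.0681]
[ 0.0571301  -0.44892273 -2.13435662]
```

Gripped at 66 mm. Lift, then go over to the pan.

jog_arm --targets '[{"tx":-0.015,"ty":0,"tz":0,"rx":0,"ry":0,"rz":0,"gripper":-1},{"tx":-0.03,"ty":0,"tz":0,"rx":0,"ry":0,"rz":0,"gripper":-1},{"tx":-0.03,"ty":0,"tz":-0.01,"rx":0,"ry":0,"rz":0,"gripper":-1},{"tx":-0.03,"ty":-0.02,"tz":-0.02,"rx":0,"ry":0,"rz":0,"gripper":-1},{"tx":-0.02,"ty":-0.04,"tz":-0.02,"rx":0,"ry":0,"rz":0,"gripper":-1},{"tx":0,"ty":-0.045,"tz":0,"rx":0,"ry":0,"rz":0,"gripper":-1},{"tx":0,"ty":-0.045,"tz":0,"rx":0,"ry":0,"rz":0,"gripper":-1},{"tx":0,"ty":-0.03,"tz":0,"rx":0,"ry":0,"rz":0,"gripper":-1},{"tx":0,"ty":-0.02,"tz":0,"rx":0,"ry":0,"rz":0,"gripper":-1},{"tx":0,"ty":0,"tz":0,"rx":0,"ry":0,"rz":0,"gripper":-1}]'

```text
time_s: 13.6
tcp_pos: [0.568, 0.0027, 0.1523]
ee_rot: [-0.038, 1.562, 0.044]
force: [-0.6, -0.1, -1.4]
finger_gap: 0.0662
```

```bash
python3 -c "
from h import *
go([.553,-.029,.12],np.pi/2+.05);print(st()['force'])"
```

```text
t 13.6 tcp [0.568  0.0027 0.1523] yaw 1.623 F [-0.6 -0.1 -1.4] gap 0.0662 q7 [-0.35  0.39  0.37  1.83 -0.17  0.95  1.71]
 rot [ 0.002  0.008 -0.004]  d world [-0.015  -0.0317 -0.0323]  shift in new tool frame [ 0.0323 -0.0309 -0.0165]  in cur [ 0.032  -0.031  -0.0169]
[-0.57753164 -0.05602605 -1.42236799]
```

jog_arm --targets '[{"tx":0,"ty":-0.016,"tz":-0.009,"rx":0,"ry":0.008,"rz":-0.004,"gripper":-1},{"tx":0,"ty":-0.012,"tz":-0.006,"rx":0,"ry":0,"rz":0,"gripper":-1},{"tx":0,"ty":0,"tz":0,"rx":0,"ry":0,"rz":0,"gripper":-1},{"tx":0.02,"ty":0,"tz":0,"rx":0,"ry":0,"rz":0,"gripper":-1},{"tx":0.02,"ty":0,"tz":0,"rx":0,"ry":0,"rz":0,"gripper":-1},{"tx":0,"ty":0,"tz":0,"rx":0,"ry":0,"rz":0,"gripper":-1},{"tx":0,"ty":0,"tz":0,"rx":0,"ry":0,"rz":0,"gripper":-1}]'

```text
time_s: 14.3
tcp_pos: [0.5543, -0.0252, 0.1147]
ee_rot: [-0.041, 1.567, 0.044]
force: [0.9, -0.6, -0.9]
finger_gap: 0.066
```

```bash
python3 -c "
from h import *
go([.553,-.029,.095],np.pi/2+.05);print(st()['force'])
snap('side','s6.png')
im,c=snap('wrist','w6.png')"
```

```text
t 14.3 tcp [ 0.5543 -0.0252  0.1147] yaw 1.625 F [ 0.9 -0.6 -0.9] gap 0.066 q7 [-0.3   0.42  0.36  1.89 -0.19  0.87  1.78]
 rot [ 0.004  0.004 -0.002]  d world [-0.0013 -0.0038 -0.0197]  shift in new tool frame [ 0.0197 -0.0037 -0.0015]  in cur [ 0.0197 -0.0037 -0.0016]
[ 0.88857409 -0.55840274 -0.86172969]
```

View pics/w6.png

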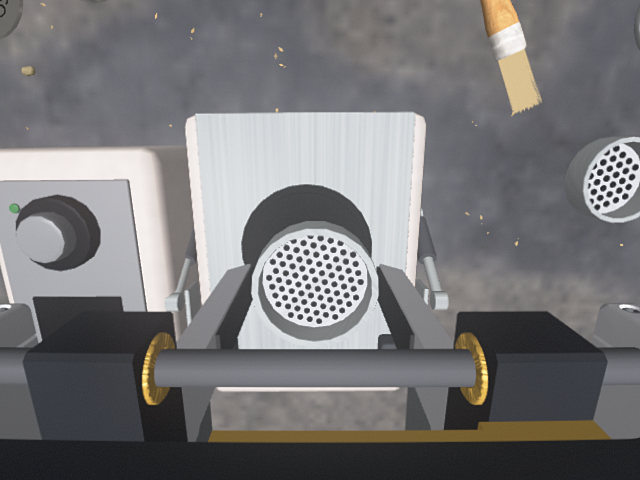

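```bash
python3 -c "
from ring import *
w=load('w6')
print(proj(w,[[.553,-.029,.06],[.553-.043,-.029,.06],[.553,-.029+.043,.06],[.553,-.072,.06]]).round(1))
a=cv2.imread('pics/w6.png');g=cv2.cvtColor(a,cv2.COLOR_BGR2GRAY)
m=(g<75);pts=[]
for x in range(246,370,3):
    col=np.where(m[160:260,x])[0]
    if len(col): pts.append((x,col[0]+160))
for y in range(190,235,3):
    r=np.where(m[y,235:380])[0]; pts+= [(235+r[0],y),(235+r[-1],y)]
P=np.array([onplane(w,p,.06)[:2] for p in pts])
A=np.c_[2*P,np.ones(len(P))];s=np.linalg.lstsq(A,(P**2).sum(1),rcond=None)[0];print('ctr',s[:2],np.sqrt(s[2]+s[0]**2+s[1]**2))
res=np.hypot(*(P-s[:2]).T)-np.sqrt(s[2]+s[0]**2+s[1]**2);print(np.abs(res).max())
p,sz=fit('w6',(240,215,385,345),200);print(p,sz,onplane(w,p,.127))
"
```

```text
[[307.5 248.4]
 [310.6 186.4]
 [369.2 251.6]
 [245.4 245.2]]
ctr [ 0.55379222 -0.02966474] 0.04420155291621012
0.004340240914729128
(326.1038360595703, 293.03826904296875) (140.34451293945312, 196.07444763183594) [ 0.55581698 -0.01812096  0.127     ]
```

```bash
python3 -c "
from ring import *
w=load('w6');print(onplane(w,(316,280),.127), proj(w,[[.5543,-.0252,.127],[.5543-.033,-.0252,.127],[.5543+.033,-.0252,.127],[.5543,-.0582,.127],[.5543,.0078,.127]]).round(0))
a=cv2.imread('pics/w6.png');cv2.imwrite('pics/z8.png',cv2.resize(a[170:350,220:410],None,fx=3.2,fy=3.2))"
```

```text
[ 0.54894256 -0.02368926  0.127     ] [[312. 290.]
 [316. 227.]
 [309. 347.]
 [248. 286.]
 [377. 293.]]
```

View pics/z8.png

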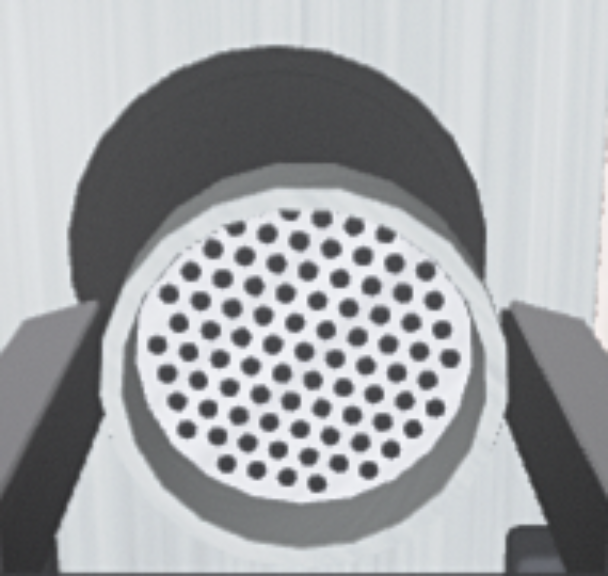

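jog_arm --targets '[{"tx":0.01,"ty":-0.004,"tz":-0.001,"rx":0.004,"ry":0.004,"rz":-0.002,"gripper":-1},{"tx":0.007,"ty":0,"tz":0,"rx":0,"ry":0,"rz":0,"gripper":-1},{"tx":0,"ty":0,"tz":0,"rx":0,"ry":0,"rz":0,"gripper":-1}]'

```text
time_s: 14.7
tcp_pos: [0.5544, -0.0293, 0.0979]
ee_rot: [-0.04, 1.569, 0.04]
force: [-0.0, 0.3, -2.0]
finger_gap: 0.0662
```

```bash
python3 -c "
from h import *
go([.5535,-.0295,.095],np.pi/2+.05)"
```

```text
t 14.7 tcp [ 0.5544 -0.0293  0.0979] yaw 1.621 F [-0.   0.3 -2. ] gap 0.0662 q7 [-0.29  0.44  0.36  1.89 -0.2   0.84  1.8 ]
 rot [0.001 0.002 0.   ]  d world [-0.0009 -0.0002 -0.0029]  shift in new tool frame [ 0.0029 -0.0002 -0.0009]  in cur [ 0.0029 -0.0002 -0.0009]
```

jog_arm --targets '[{"tx":0.004,"ty":0,"tz":-0.001,"rx":0,"ry":0,"rz":0,"gripper":-1},{"tx":0.004,"ty":0,"tz":0,"rx":0,"ry":0,"rz":0,"gripper":-1},{"tx":0.003,"ty":0,"tz":0,"rx":0,"ry":0,"rz":0,"gripper":-1}]'

```text
time_s: 15.0
tcp_pos: [0.5535, -0.0294, 0.0864]
ee_rot: [-0.04, 1.568, 0.039]
force: [0.6, -0.3, -2.2]
finger_gap: 0.0661
```

jog_arm --targets '[{"tx":0.003,"ty":0,"tz":0,"rx":0,"ry":0,"rz":0,"gripper":-1},{"tx":0,"ty":0,"tz":0,"rx":0,"ry":0,"rz":0,"gripper":-1}]'

```text
time_s: 15.2
tcp_pos: [0.5533, -0.0294, 0.0827]
ee_rot: [-0.04, 1.569, 0.039]
force: [0.6, 0.7, -1.6]
finger_gap: 0.0658
```

jog_arm --targets '[{"tx":0.003,"ty":0,"tz":0,"rx":0,"ry":0,"rz":0,"gripper":-1},{"tx":0,"ty":0,"tz":0,"rx":0,"ry":0,"rz":0,"gripper":-1}]'

```text
time_s: 15.4
tcp_pos: [0.5534, -0.0294, 0.0795]
ee_rot: [-0.04, 1.569, 0.039]
force: [0.1, 0.4, -2.4]
finger_gap: 0.0659
```

jog_arm --targets '[{"tx":0.003,"ty":0,"tz":0,"rx":0,"ry":0,"rz":0,"gripper":-1},{"tx":0,"ty":0,"tz":0,"rx":0,"ry":0,"rz":0,"gripper":-1}]'

```text
time_s: 15.6
tcp_pos: [0.5535, -0.0294, 0.0763]
ee_rot: [-0.04, 1.568, 0.039]
force: [-0.3, 0.2, -2.3]
finger_gap: 0.0661
```

jog_arm --targets '[{"tx":0.002,"ty":0,"tz":0,"rx":0,"ry":0,"rz":0,"gripper":-1},{"tx":0,"ty":0,"tz":0,"rx":0,"ry":0,"rz":0,"gripper":-1}]'

```text
time_s: 15.8
tcp_pos: [0.5536, -0.0294, 0.0742]
ee_rot: [-0.04, 1.568, 0.039]
force: [0.0, -0.4, -1.7]
finger_gap: 0.0661
```

jog_arm --targets '[{"tx":0.002,"ty":0,"tz":0,"rx":0,"ry":0,"rz":0,"gripper":-1},{"tx":0,"ty":0,"tz":0,"rx":0,"ry":0,"rz":0,"gripper":-1}]'

```text
time_s: 16.0
tcp_pos: [0.5536, -0.0294, 0.0721]
ee_rot: [-0.04, 1.568, 0.039]
force: [-0.0, 0.7, -1.6]
finger_gap: 0.0658
```

jog_arm --targets '[{"tx":0.002,"ty":0,"tz":0,"rx":0,"ry":0,"rz":0,"gripper":-1},{"tx":0,"ty":0,"tz":0,"rx":0,"ry":0,"rz":0,"gripper":-1}]'

```text
time_s: 16.2
tcp_pos: [0.5544, -0.0294, 0.0711]
ee_rot: [-0.04, 1.566, 0.04]
force: [0.1, 0.8, -2.1]
finger_gap: 0.0657
```

jog_arm --targets '[{"tx":0.002,"ty":0,"tz":0,"rx":0,"ry":0,"rz":0,"gripper":-1},{"tx":0,"ty":0,"tz":0,"rx":0,"ry":0,"rz":0,"gripper":-1}]'

```text
time_s: 16.4
tcp_pos: [0.5553, -0.0294, 0.0702]
ee_rot: [-0.039, 1.565, 0.04]
force: [-0.7, -0.3, -1.6]
finger_gap: 0.0665
```

jog_arm --targets '[{"tx":0.002,"ty":0,"tz":0,"rx":0,"ry":0,"rz":0,"gripper":-1},{"tx":0,"ty":0,"tz":0,"rx":0,"ry":0,"rz":0,"gripper":-1}]'

```text
time_s: 16.6
tcp_pos: [0.5561, -0.0294, 0.0691]
ee_rot: [-0.039, 1.563, 0.04]
force: [0.1, -0.2, -2.5]
finger_gap: 0.0661
```

```bash
python3 -c "
from h import *
go([.5535,-.0295,.069],np.pi/2+.05);s=st();print(s['effort'].round(1),s['torque'].round(2))
for i in range(1): print(s['force'])
snap('side','s7.png');im,c=snap('wrist','w7.png')
a=cv2.imread('pics/w7.png');b=cv2.imread('pics/s7.png')
cv2.imwrite('pics/z9.png',np.hstack([cv2.resize(a[170:350,220:410],(500,474)),cv2.resize(b[230:300,240:310],(300,474)[::1])]))"
```

```text
t 16.6 tcp [ 0.5561 -0.0294  0.0691] yaw 1.621 F [ 0.1 -0.2 -2.5] gap 0.0661 q7 [-0.27  0.48  0.34  1.91 -0.23  0.78  1.82]
 rot [ 0.001  0.008 -0.   ]  d world [-0.0026 -0.0001 -0.0001]  shift in new tool frame [ 0.0001  0.     -0.0026]  in cur [ 0.0001  0.     -0.0026]
[  0.  -79.3   8.1 -33.5   0.    0.    0. ] [ 0.03  0.   -0.01]
[ 0.0538819  -0.24903529 -2.46658846]
```

View pics/z9.png

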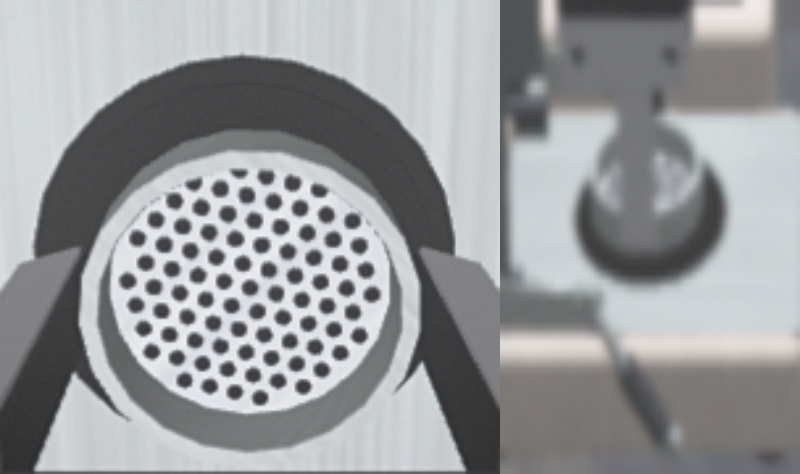

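jog_arm --targets '[{"tx":0,"ty":0,"tz":-0.0026,"rx":0,"ry":0.008,"rz":0,"gripper":-1},{"tx":0,"ty":0,"tz":0,"rx":0,"ry":0,"rz":0,"gripper":-1}]'

```text
time_s: 16.9
tcp_pos: [0.5534, -0.0295, 0.0689]
ee_rot: [-0.039, 1.571, 0.04]
force: [-2.7, -0.4, 3.8]
finger_gap: 0.0664
```

```bash
python3 -c "
from h import *
go([.5535,-.0295,.069],np.pi/2+.05);s=st();print(s['effort'].round(1),s['torque'].round(2))"
```

```text
t 16.9 tcp [ 0.5534 -0.0295  0.0689] yaw 1.621 F [-2.7 -0.4  3.8] gap 0.0664 q7 [-0.28  0.48  0.34  1.91 -0.23  0.78  1.81]
 rot [ 0.001 -0.001 -0.   ]  d world [0.0001 0.     0.0001]  shift in new tool frame [-0.0001  0.      0.0001]  in cur [-0.0001  0.      0.0001]
[ -0.1 -76.4   7.7 -33.   -0.   -0.7  -0. ] [ 0.08  0.57 -0.06]
```

jog_arm --targets '[{"tx":0.001,"ty":0,"tz":0,"rx":0,"ry":0,"rz":0,"gripper":-1},{"tx":0,"ty":0,"tz":0,"rx":0,"ry":0,"rz":0,"gripper":-1}]'

```text
time_s: 17.1
tcp_pos: [0.5535, -0.0296, 0.0687]
ee_rot: [-0.039, 1.571, 0.04]
force: [-0.1, -0.3, -1.5]
finger_gap: 0.0662
```

```bash
python3 -c "
from h import *
go([.5535,-.0295,.069],np.pi/2+.05);s=st();print(s['effort'].round(1),s['torque'].round(2))"
```

```text
t 17.1 tcp [ 0.5535 -0.0296  0.0687] yaw 1.621 F [-0.1 -0.3 -1.5] gap 0.0662 q7 [-0.28  0.49  0.34  1.91 -0.23  0.78  1.81]
 rot [ 0.001 -0.001 -0.001]  d world [-0.      0.0001  0.0003]  shift in new tool frame [-0.0003  0.0001 -0.    ]  in cur [-0.0003  0.0001 -0.    ]
[  0.  -78.8   8.1 -33.    0.    0.2   0. ] [ 0.05 -0.03  0.  ]
```

jog_arm --targets '[{"tx":0.002,"ty":0,"tz":0,"rx":0,"ry":0,"rz":0,"gripper":-1}]'

```text
time_s: 17.2
tcp_pos: [0.5541, -0.0296, 0.0675]
ee_rot: [-0.039, 1.57, 0.04]
force: [-3.9, 0.7, 22.4]
finger_gap: 0.066
```

```bash
python3 -c "
from h import *
go([.5535,-.0295,.069],np.pi/2+.05);s=st();print(s['effort'].round(1),s['torque'].round(2))"
```

```text
t 17.2 tcp [ 0.5541 -0.0296  0.0675] yaw 1.621 F [-3.9  0.7 22.4] gap 0.066 q7 [-0.27  0.49  0.34  1.91 -0.23  0.78  1.82]
 rot [ 0.001  0.    -0.001]  d world [-0.0006  0.0001  0.0015]  shift in new tool frame [-0.0015  0.0001 -0.0006]  in cur [-0.0015  0.0001 -0.0006]
[  0.4 -67.2   7.  -27.7   0.   -1.1  -0.3] [0.23 0.87 0.19]
```

jog_arm --targets '[{"tx":0,"ty":0,"tz":0,"rx":0,"ry":0,"rz":0,"gripper":-1},{"tx":0,"ty":0,"tz":0,"rx":0,"ry":0,"rz":0,"gripper":0.5},{"tx":0,"ty":0,"tz":0,"rx":0,"ry":0,"rz":0,"gripper":0.8},{"tx":0,"ty":0,"tz":0,"rx":0,"ry":0,"rz":0,"gripper":0.8},{"tx":0,"ty":0,"tz":0,"rx":0,"ry":0,"rz":0,"gripper":0.8},{"tx":-0.01,"ty":0,"tz":0,"rx":0,"ry":0,"rz":0,"gripper":0.8},{"tx":-0.02,"ty":0,"tz":0,"rx":0,"ry":0,"rz":0,"gripper":0.8},{"tx":-0.03,"ty":0,"tz":0,"rx":0,"ry":0,"rz":0,"gripper":0.8},{"tx":-0.03,"ty":0,"tz":0,"rx":0,"ry":0,"rz":0,"gripper":0.8},{"tx":0,"ty":0,"tz":0,"rx":0,"ry":0,"rz":0,"gripper":1}]'

```text
time_s: 18.2
tcp_pos: [0.5532, -0.0301, 0.1622]
ee_rot: [-0.039, 1.572, 0.039]
force: [0.4, 0.0, 0.6]
finger_gap: 0.0896
```

```bash
python3 -c "
from h import *
go([.5535,-.0295,.069],np.pi/2+.05)
snap('side','s8.png');im,c=snap('wrist','w8.png');snap('scene','c8.png')
a=cv2.imread('pics/w8.png');b=cv2.imread('pics/s8.png')
cv2.imwrite('pics/z10.png',np.hstack([cv2.resize(a[170:350,220:410],(500,474)),cv2.resize(b[230:290,240:310],(300,257)[::1],interpolation=cv2.INTER_CUBIC).repeat(1,0)[:].copy() if 0 else cv2.copyMakeBorder(cv2.resize(b[230:290,240:310],(300,257),interpolation=cv2.INTER_CUBIC),0,217,0,0,0)]))"
```

```text
t 18.2 tcp [ 0.5532 -0.0301  0.1622] yaw 1.621 F [0.4 0.  0.6] gap 0.0896 q7 [-0.31  0.36  0.39  1.85 -0.16  0.97  1.76]
 rot [-0.    -0.002 -0.   ]  d world [ 0.0003  0.0006 -0.0932]  shift in new tool frame [0.0932 0.0006 0.0003]  in cur [0.0932 0.0006 0.0005]
```

View pics/z10.png

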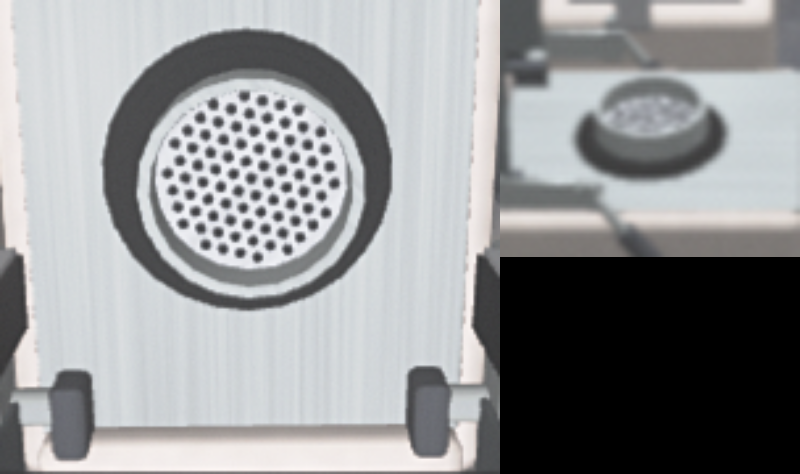

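```bash
cat > pan.py <<'E'
from ring import *
def circ(P):
    P=np.asarray(P);A=np.c_[2*P,np.ones(len(P))];s=np.linalg.lstsq(A,(P**2).sum(1),rcond=None)[0];return s[:2],np.sqrt(s[2]+s[:2]@s[:2])
def rim(fn,cx,cy,r0,r1,thr=160,rising=False):
    """edge pts: from outside in, first pixel > thr"""
    g=cv2.GaussianBlur(cv2.cvtColor(cv2.imread('pics/'+fn+'.png'),cv2.COLOR_BGR2GRAY),(3,3),0).astype(float);out=[]
    for t in np.arange(0,2*np.pi,.05):
        rr=np.arange(r0,r1,-.25);v=np.array([cv2.getRectSubPix(g.astype(np.float32),(1,1),(cx+r*np.cos(t),cy+r*np.sin(t)))[0,0] for r in rr])
        k=np.where(v>thr)[0] if not rising else np.where(v<thr)[0]
        if len(k): r=rr[k[0]];out.append((cx+r*np.cos(t),cy+r*np.sin(t)))
    return np.array(out)
E
python3 - <<'E'
from pan import *
w=load('w8');f=500/190
dc=(220+248/f,170+170/(474/180));rc=(220+250/f,170+182/(474/180));print(dc,rc)
D=rim('w8',*dc,64,48,110,True);e=cv2.fitEllipse(D.astype(np.float32));
P=[onplane(w,p,.06)[:2] for p in D];print('disc',circ(P))
T=rim('w8',*rc,50,36,165);T=T[(T[:,1]>rc[1]-30)]
for z in (.078,.081,.084,.088): 
    P=np.array([onplane(w,p,z)[:2] for p in T]);c,r=circ(P);print(z,c,r,np.abs(np.hypot(*(P-c).T)-r).max())
E
```

```text
(314.24, 234.55696202531647) (315.0, 239.11392405063293)
disc (array([ 0.55359187, -0.02968193]), np.float64(0.04449232518711593))
0.078 [ 0.55709516 -0.02787514] 0.034101097571054076 0.0035735311003871617
0.081 [ 0.55622119 -0.0279292 ] 0.03371178267665763 0.0035327339125488313
0.084 [ 0.55534722 -0.02798326] 0.03332246778226998 0.00349193672471838
0.088 [ 0.55418193 -0.02805533] 0.03280338125641407 0.003437540474272773
```

```bash
python3 - <<'E'
from pan import *
c=load('s8')
for z in (.078,.082,.086,.09,.094): print(z,onplane(c,(275.5,255),z))
b=cv2.imread('pics/s8.png');cv2.imwrite('pics/z11.png',cv2.resize(b[235:285,245:305],None,fx=10,fy=10,interpolation=cv2.INTER_CUBIC))
cc=cv2.imread('pics/c8.png');d=load('c8');print(proj(d,[.5535,-.03,.08]),proj(c,[.5535,-.03,.08]))
for z in (.081,.085,.089,.093):
  th=np.arange(0,6.28,.1);q=np.c_[.5535+.033*np.cos(th),-.0297+.033*np.sin(th),0*th+z];p=proj(c,q);print(z,p.min(0).round(1),p.max(0).round(1))
E
```

```text
0.078 [ 0.55119507 -0.03135359  0.078     ]
0.082 [ 0.55024834 -0.02547076  0.082     ]
0.086 [ 0.54930161 -0.01958794  0.086     ]
0.09 [ 0.54835488 -0.01370511  0.09      ]
0.094 [ 0.54740814 -0.00782228  0.094     ]
[[285.11555336 230.40703053]] [[274.46966454 254.60860303]]
0.081 [261.1 247.1] [287.7 262. ]
0.085 [261.  245.8] [287.7 260.6]
0.089 [260.9 244.4] [287.6 259.2]
0.093 [260.8 243.1] [287.6 257.9]
```

View pics/z11.png

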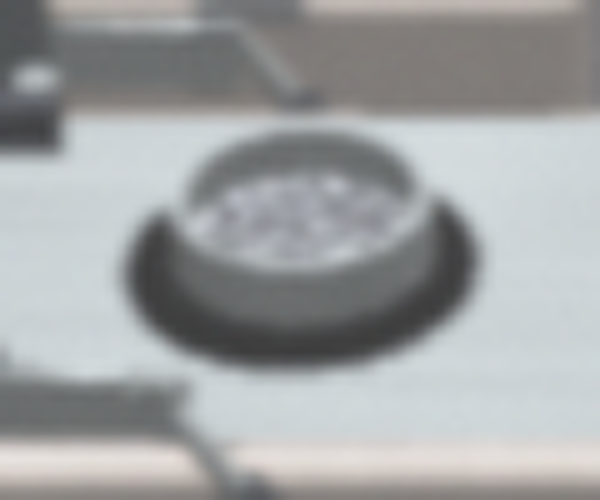

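jog_arm --targets '[{"tx":-0.02,"ty":0.02,"tz":-0.01,"rx":0,"ry":0,"rz":0,"gripper":1},{"tx":-0.02,"ty":0.04,"tz":-0.02,"rx":0,"ry":0,"rz":0,"gripper":1},{"tx":0,"ty":0.04,"tz":-0.02,"rx":0,"ry":0,"rz":0,"gripper":1},{"tx":0,"ty":0.04,"tz":-0.02,"rx":0,"ry":0,"rz":0,"gripper":1},{"tx":0,"ty":0.04,"tz":-0.02,"rx":0,"ry":0,"rz":0,"gripper":1},{"tx":0,"ty":0.03,"tz":-0.01,"rx":0,"ry":0,"rz":0,"gripper":1},{"tx":0,"ty":0,"tz":0,"rx":0,"ry":0,"rz":0,"gripper":1},{"tx":0,"ty":0,"tz":0,"rx":0,"ry":0,"rz":0,"gripper":1}]'

```text
time_s: 19.15
tcp_pos: [0.4332, 0.1804, 0.1934]
ee_rot: [-0.043, 1.589, 0.034]
force: [-0.6, 0.5, 0.3]
finger_gap: 0.094
```

```bash
python3 -c "
from h import *
go([.495,.21,.1],np.pi/2+.05)
im,c=snap('wrist','w9.png')"
```

```text
t 19.15 tcp [0.4332 0.1804 0.1934] yaw 1.62 F [-0.6  0.5  0.3] gap 0.094 q7 [-0.69  0.16  0.26  1.99 -0.05  1.01  1.21]
 rot [-0.001 -0.018  0.005]  d world [ 0.0618  0.0296 -0.0934]  shift in new tool frame [0.0934 0.0265 0.0632]  in cur [0.0921 0.027  0.0649]
```

View pics/w9.png

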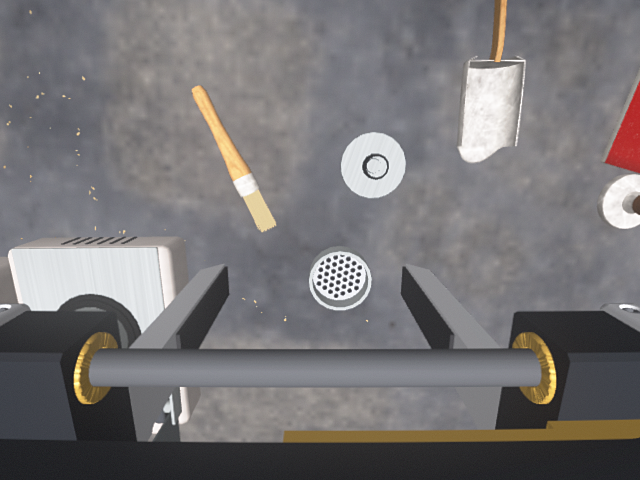

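```bash
python3 - <<'E'
from pan import *
w=load('w9')
for n,cc,r0,r1,z in [('med',(340,279),40,26,.028),('cov',(374,165),42,26,.012)]:
    T=rim('w9',*cc,r0,r1,190);P=np.array([onplane(w,p,z)[:2] for p in T]);c,r=circ(P)
    for i in range(3):
        k=np.abs(np.hypot(*(P-c).T)-r)<.0015;c,r=circ(P[k])
    print(n,c,r,k.sum(),len(T))
print(proj(w,[.495,.21,.028]), 'knob',onplane(w,(376,166),.032))
E
```

```text
med [0.49580641 0.21002939] 0.03210308837545465 126 126
cov [0.37647118 0.23668442] 0.032144945949707446 126 126
[[339.84905853 280.3938284 ]] knob [0.37616593 0.23656747 0.032     ]
```

jog_arm --targets '[{"tx":0.03,"ty":0.014,"tz":0.028,"rx":0,"ry":-0.018,"rz":0.005,"gripper":1},{"tx":0.04,"ty":0.01,"tz":0.022,"rx":0,"ry":0,"rz":0,"gripper":1},{"tx":0.03,"ty":0,"tz":0,"rx":0,"ry":0,"rz":0,"gripper":1},{"tx":0.0,"ty":0,"tz":0,"rx":0,"ry":0,"rz":0,"gripper":1},{"tx":0.0,"ty":0,"tz":0,"rx":0,"ry":0,"rz":0,"gripper":1}]'

```text
time_s: 19.7
tcp_pos: [0.4864, 0.2019, 0.0897]
ee_rot: [-0.033, 1.569, 0.032]
force: [0.6, -0.1, 0.7]
finger_gap: 0.094
```

```bash
python3 -c "
from h import *
go([.4955,.21,.014],np.pi/2+.05)"
```

```text
t 19.7 tcp [0.4864 0.2019 0.0897] yaw 1.612 F [ 0.6 -0.1  0.7] gap 0.094 q7 [-0.65  0.4   0.24  1.97 -0.13  0.79  1.28]
 rot [-0.009  0.002  0.001]  d world [ 0.0091  0.0081 -0.0757]  shift in new tool frame [0.0757 0.0076 0.0095]  in cur [0.0758 0.0078 0.0093]
```

jog_arm --targets '[{"tx":0.0,"ty":0.0078,"tz":0.009,"rx":-0.009,"ry":0,"rz":0,"gripper":1},{"tx":0.02,"ty":0,"tz":0,"rx":0,"ry":0,"rz":0,"gripper":1},{"tx":0.03,"ty":0,"tz":0,"rx":0,"ry":0,"rz":0,"gripper":1},{"tx":0.0,"ty":0,"tz":0,"rx":0,"ry":0,"rz":0,"gripper":1},{"tx":0.0,"ty":0,"tz":0,"rx":0,"ry":0,"rz":0,"gripper":1}]'

```text
time_s: 20.2
tcp_pos: [0.5017, 0.2127, 0.0471]
ee_rot: [-0.036, 1.559, 0.043]
force: [1.4, 1.1, 0.5]
finger_gap: 0.094
```

```bash
python3 -c "
from h import *
go([.4955,.21,.014],np.pi/2+.05)"
```

```text
t 20.2 tcp [0.5017 0.2127 0.0471] yaw 1.621 F [1.4 1.1 0.5] gap 0.094 q7 [-0.64  0.49  0.22  1.95 -0.16  0.71  1.3 ]
 rot [ 0.     0.012 -0.004]  d world [-0.0062 -0.0027 -0.0331]  shift in new tool frame [ 0.0331 -0.0024 -0.0063]  in cur [ 0.033  -0.0025 -0.0067]
```

jog_arm --targets '[{"tx":0.0,"ty":-0.0025,"tz":-0.006,"rx":0,"ry":0.012,"rz":-0.004,"gripper":1},{"tx":0.015,"ty":0,"tz":-0.001,"rx":0,"ry":0,"rz":0,"gripper":1},{"tx":0.015,"ty":0,"tz":0,"rx":0,"ry":0,"rz":0,"gripper":1},{"tx":0.0,"ty":0,"tz":0,"rx":0,"ry":0,"rz":0,"gripper":1}]'

```text
time_s: 20.6
tcp_pos: [0.4964, 0.211, 0.0196]
ee_rot: [-0.038, 1.567, 0.042]
force: [-0.8, 0.0, 0.7]
finger_gap: 0.0939
```

```bash
python3 -c "
from h import *
go([.4955,.21,.014],np.pi/2+.05)"
```

```text
t 20.6 tcp [0.4964 0.211  0.0196] yaw 1.622 F [-0.8  0.   0.7] gap 0.0939 q7 [-0.63  0.53  0.21  1.97 -0.17  0.66  1.31]
 rot [ 0.001  0.004 -0.003]  d world [-0.0009 -0.001  -0.0056]  shift in new tool frame [ 0.0056 -0.0009 -0.0009]  in cur [ 0.0055 -0.0009 -0.001 ]
```

jog_arm --targets '[{"tx":0.006,"ty":-0.001,"tz":-0.001,"rx":0,"ry":0.004,"rz":-0.003,"gripper":1},{"tx":0,"ty":0,"tz":0,"rx":0,"ry":0,"rz":0,"gripper":-1},{"tx":0,"ty":0,"tz":0,"rx":0,"ry":0,"rz":0,"gripper":-1},{"tx":0,"ty":0,"tz":0,"rx":0,"ry":0,"rz":0,"gripper":-1},{"tx":0,"ty":0,"tz":0,"rx":0,"ry":0,"rz":0,"gripper":-1},{"tx":0,"ty":0,"tz":0,"rx":0,"ry":0,"rz":0,"gripper":-1}]' --squeeze 15

```text
time_s: 21.2
tcp_pos: [0.4956, 0.2098, 0.0133]
ee_rot: [-0.04, 1.571, 0.039]
force: [0.6, -0.2, -1.3]
finger_gap: 0.0644
```

```bash
python3 -c "
from h import *
go([.555,-.0285,.13],np.pi/2+.05)"
```

```text
t 21.2 tcp [0.4956 0.2098 0.0133] yaw 1.622 F [ 0.6 -0.2 -1.3] gap 0.0644 q7 [-0.63  0.54  0.21  1.97 -0.18  0.65  1.32]
 rot [ 0.001 -0.001  0.001]  d world [ 0.0594 -0.2383  0.1167]  shift in new tool frame [-0.1167 -0.2409  0.0474]  in cur [-0.1166 -0.241   0.0471]
```

jog_arm --targets '[{"tx":-0.015,"ty":0,"tz":0,"rx":0,"ry":0,"rz":0,"gripper":-1},{"tx":-0.02,"ty":0,"tz":0,"rx":0,"ry":0,"rz":0,"gripper":-1},{"tx":-0.02,"ty":0,"tz":0,"rx":0,"ry":0,"rz":0,"gripper":-1},{"tx":0,"ty":0,"tz":0,"rx":0,"ry":0,"rz":0,"gripper":-1},{"tx":0,"ty":0,"tz":0,"rx":0,"ry":0,"rz":0,"gripper":-1}]'

```text
time_s: 21.7
tcp_pos: [0.4956, 0.2097, 0.0733]
ee_rot: [-0.04, 1.571, 0.039]
force: [-1.1, 0.3, -1.5]
finger_gap: 0.064
```

```bash
python3 -c "
from h import *
go([.555,-.0285,.13],np.pi/2+.05)
im,c=snap('wrist','w10.png')"
```

```text
t 21.7 tcp [0.4956 0.2097 0.0733] yaw 1.621 F [-1.1  0.3 -1.5] gap 0.064 q7 [-0.65  0.44  0.24  1.95 -0.14  0.77  1.29]
 rot [ 0.    -0.001  0.   ]  d world [ 0.0594 -0.2382  0.0567]  shift in new tool frame [-0.0567 -0.2408  0.0474]  in cur [-0.0566 -0.2409  0.0473]
```

View pics/w10.png

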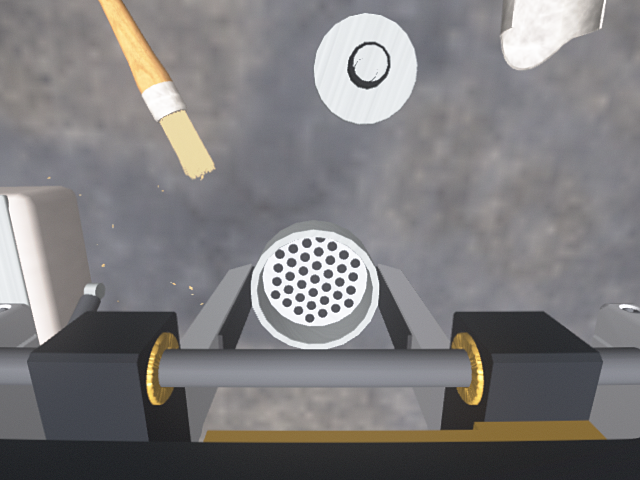

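```bash
python3 - <<'E'
from pan import *
w=load('w10')
T=rim('w10',315,288,72,50,200)
T=T[(T[:,1]<340)]
P=np.array([onplane(w,p,.0873)[:2] for p in T]);c,r=circ(P)
for i in range(4):
    k=np.abs(np.hypot(*(P-c).T)-r)<.001;c,r=circ(P[k])
print(c,r,k.sum(),len(T), 'tcp .4956 .2097')
E
```

```text
[0.49635012 0.21065275] 0.032474437745049156 103 103 tcp .4956 .2097
```

jog_arm --targets '[{"tx":-0.04,"ty":0,"tz":0.005,"rx":0,"ry":0,"rz":0,"gripper":-1},{"tx":-0.03,"ty":-0.02,"tz":0.01,"rx":0,"ry":0,"rz":0,"gripper":-1},{"tx":0,"ty":-0.04,"tz":0.01,"rx":0,"ry":0,"rz":0,"gripper":-1},{"tx":0,"ty":-0.04,"tz":0.01,"rx":0,"ry":0,"rz":0,"gripper":-1},{"tx":0,"ty":-0.04,"tz":0,"rx":0,"ry":0,"rz":0,"gripper":-1},{"tx":0,"ty":-0.04,"tz":0,"rx":0,"ry":0,"rz":0,"gripper":-1},{"tx":0,"ty":-0.02,"tz":0,"rx":0,"ry":0,"rz":0,"gripper":-1},{"tx":0,"ty":0,"tz":0,"rx":0,"ry":0,"rz":0,"gripper":-1},{"tx":0,"ty":0,"tz":0,"rx":0,"ry":0,"rz":0,"gripper":-1}]'

```text
time_s: 22.65
tcp_pos: [0.5397, 0.0047, 0.1407]
ee_rot: [-0.045, 1.579, 0.039]
force: [0.6, 1.6, -1.8]
finger_gap: 0.0646
```

```bash
python3 -c "
from h import *
go([.5545,-.029,.115],np.pi/2+.05)"
```

```text
t 22.65 tcp [0.5397 0.0047 0.1407] yaw 1.624 F [ 0.6  1.6 -1.8] gap 0.0646 q7 [-0.34  0.36  0.34  1.89 -0.14  0.92  1.68]
 rot [ 0.003 -0.008  0.003]  d world [ 0.0148 -0.0337 -0.0257]  shift in new tool frame [ 0.0257 -0.0344  0.0131]  in cur [ 0.0257 -0.0343  0.0132]
```

jog_arm --targets '[{"tx":0,"ty":-0.017,"tz":0.006,"rx":0,"ry":-0.008,"rz":0.003,"gripper":-1},{"tx":0,"ty":-0.014,"tz":0.005,"rx":0,"ry":0,"rz":0,"gripper":-1},{"tx":0,"ty":0,"tz":0,"rx":0,"ry":0,"rz":0,"gripper":-1},{"tx":0,"ty":0,"tz":0,"rx":0,"ry":0,"rz":0,"gripper":-1}]'

```text
time_s: 23.05
tcp_pos: [0.5524, -0.0224, 0.1393]
ee_rot: [-0.045, 1.573, 0.046]
force: [-0.4, 0.0, -0.8]
finger_gap: 0.0643
```

```bash
python3 -c "
from h import *
go([.5537,-.0295,.105],np.pi/2+.05)"
```

```text
t 23.05 tcp [ 0.5524 -0.0224  0.1393] yaw 1.629 F [-0.4  0.  -0.8] gap 0.0643 q7 [-0.29  0.38  0.34  1.87 -0.16  0.92  1.75]
 rot [ 0.008 -0.003 -0.001]  d world [ 0.0013 -0.0071 -0.0343]  shift in new tool frame [ 0.0343 -0.0072  0.001 ]  in cur [ 0.0342 -0.0072  0.001 ]
```

jog_arm --targets '[{"tx":0.01,"ty":-0.007,"tz":0.001,"rx":0.008,"ry":-0.003,"rz":0,"gripper":-1},{"tx":0.012,"ty":0,"tz":0,"rx":0,"ry":0,"rz":0,"gripper":-1},{"tx":0.0,"ty":0,"tz":0,"rx":0,"ry":0,"rz":0,"gripper":-1},{"tx":0,"ty":0,"tz":0,"rx":0,"ry":0,"rz":0,"gripper":-1}]'

```text
time_s: 23.45
tcp_pos: [0.5532, -0.0276, 0.1144]
ee_rot: [-0.04, 1.572, 0.042]
force: [-0.2, -0.2, -1.2]
finger_gap: 0.0643
```

```bash
python3 -c "
from h import *
go([.5537,-.0295,.105],np.pi/2+.05)"
```

```text
t 23.45 tcp [ 0.5532 -0.0276  0.1144] yaw 1.623 F [-0.2 -0.2 -1.2] gap 0.0643 q7 [-0.27  0.41  0.33  1.88 -0.18  0.87  1.77]
 rot [ 0.002 -0.001 -0.001]  d world [ 0.0005 -0.0019 -0.0094]  shift in new tool frame [ 0.0094 -0.0019  0.0005]  in cur [ 0.0094 -0.0019  0.0005]
```

jog_arm --targets '[{"tx":0.008,"ty":-0.002,"tz":0.0005,"rx":0,"ry":0,"rz":0,"gripper":-1},{"tx":0.006,"ty":0,"tz":0,"rx":0,"ry":0,"rz":0,"gripper":-1},{"tx":0.003,"ty":0,"tz":0,"rx":0,"ry":0,"rz":0,"gripper":-1}]'

```text
time_s: 23.75
tcp_pos: [0.554, -0.0293, 0.0964]
ee_rot: [-0.04, 1.571, 0.042]
force: [0.0, -1.3, -1.8]
finger_gap: 0.0642
```

jog_arm --targets '[{"tx":0.002,"ty":0,"tz":0,"rx":0,"ry":0,"rz":0,"gripper":-1}]'

```text
time_s: 23.85
tcp_pos: [0.5539, -0.0293, 0.094]
ee_rot: [-0.04, 1.571, 0.042]
force: [1.2, 0.7, -1.4]
finger_gap: 0.0642
```

jog_arm --targets '[{"tx":0.002,"ty":0,"tz":0,"rx":0,"ry":0,"rz":0,"gripper":-1}]'

```text
time_s: 23.95
tcp_pos: [0.5539, -0.0293, 0.0918]
ee_rot: [-0.04, 1.571, 0.042]
force: [0.0, 0.9, -0.5]
finger_gap: 0.0643
```

jog_arm --targets '[{"tx":0.002,"ty":0,"tz":0,"rx":0,"ry":0,"rz":0,"gripper":-1}]'

```text
time_s: 24.05
tcp_pos: [0.5544, -0.0293, 0.0904]
ee_rot: [-0.04, 1.57, 0.042]
force: [-5.3, 0.4, 22.1]
finger_gap: 0.0644
```

jog_arm --targets '[{"tx":0,"ty":0,"tz":0,"rx":0,"ry":0,"rz":0,"gripper":-1},{"tx":0,"ty":0,"tz":0,"rx":0,"ry":0,"rz":0,"gripper":0.5},{"tx":0,"ty":0,"tz":0,"rx":0,"ry":0,"rz":0,"gripper":0.8},{"tx":0,"ty":0,"tz":0,"rx":0,"ry":0,"rz":0,"gripper":0.8},{"tx":0,"ty":0,"tz":0,"rx":0,"ry":0,"rz":0,"gripper":0.8},{"tx":-0.01,"ty":0,"tz":0,"rx":0,"ry":0,"rz":0,"gripper":0.8},{"tx":-0.02,"ty":0,"tz":0,"rx":0,"ry":0,"rz":0,"gripper":0.8},{"tx":-0.03,"ty":0,"tz":0,"rx":0,"ry":0,"rz":0,"gripper":0.8},{"tx":-0.03,"ty":0,"tz":0,"rx":0,"ry":0,"rz":0,"gripper":0.8},{"tx":0,"ty":0,"tz":0,"rx":0,"ry":0,"rz":0,"gripper":1}]'

```text
time_s: 25.05
tcp_pos: [0.5545, -0.0298, 0.1863]
ee_rot: [-0.039, 1.57, 0.042]
force: [-0.1, -0.2, -0.1]
finger_gap: 0.0894
```

```bash
python3 -c "
from h import *
go([.5535,-.0295,.069],np.pi/2+.05)
snap('side','s11.png');im,c=snap('wrist','w11.png')
a=cv2.imread('pics/w11.png');b=cv2.imread('pics/s11.png')
x=cv2.resize(a[170:350,220:410],(500,474));y=cv2.resize(b[225:285,245:305],(300,300),interpolation=cv2.INTER_CUBIC)
cv2.imwrite('pics/z12.png',np.hstack([x,cv2.copyMakeBorder(y,0,174,0,0,0)]))
c=load('s11')
for z in (.1,.103,.106,.109):
  th=np.arange(0,6.28,.1);q=np.c_[.5545+.033*np.cos(th),-.029+.033*np.sin(th),0*th+z];p=proj(c,q);print(z,((p.min(0)-[245,225])*5).round(1),((p.max(0)-[245,225])*5).round(1))
"
```

```text
t 25.05 tcp [ 0.5545 -0.0298  0.1863] yaw 1.622 F [-0.1 -0.2 -0.1] gap 0.0894 q7 [-0.29  0.33  0.36  1.82 -0.13  1.02  1.74]
 rot [ 0.002  0.001 -0.001]  d world [-0.001   0.0003 -0.1173]  shift in new tool frame [ 0.1173  0.0004 -0.0009]  in cur [ 0.1173  0.0002 -0.001 ]
0.1 [75.8 79.5] [210.2 153. ]
0.103 [75.4 74.4] [210.  147.8]
0.106 [75.  69.4] [209.8 142.6]
0.109 [74.6 64.3] [209.6 137.4]
```

View pics/z12.png

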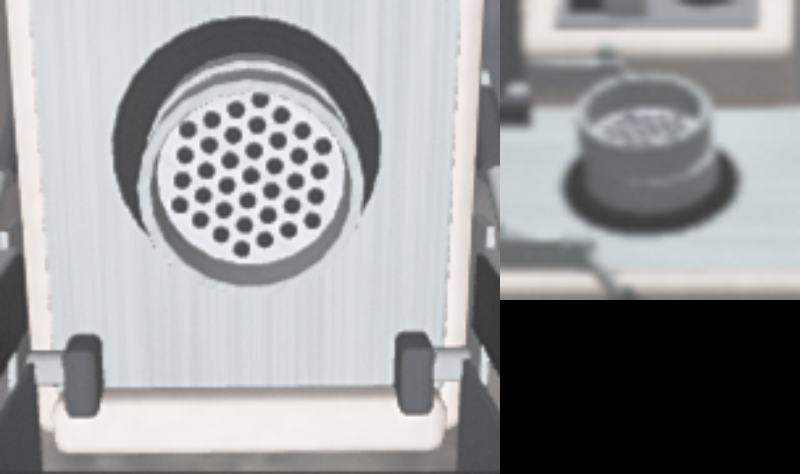

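```bash
python3 -c "
from pan import *
a=cv2.imread('pics/w11.png');b=cv2.imread('pics/s11.png')
cv2.imwrite('pics/z13.png',np.hstack([cv2.resize(a[185:285,270:365],None,fx=5,fy=5,interpolation=cv2.INTER_CUBIC)[:,:],cv2.resize(b[235:275,255:295],(320,500),interpolation=cv2.INTER_CUBIC)]))
w=load('w11')
T=rim('w11',220+250/2.63,170+187/2.63,52,36,165);T=T[T[:,1]>170+150/2.63]
for z in (.098,.102,.1055,.108):
  P=np.array([onplane(w,p,z)[:2] for p in T]);c,r=circ(P)
  for i in range(4):
    k=np.abs(np.hypot(*(P-c).T)-r)<.001;c,r=circ(P[k])
  print(z,c,r,k.sum(),len(T))
"
```

```text
0.098 [ 0.55865403 -0.02785179] 0.04073266959740879 70 76
0.102 [ 0.55749597 -0.02792482] 0.040121888671583464 70 76
0.1055 [ 0.55648268 -0.02798872] 0.03958745536148507 70 76
0.108 [ 0.55575889 -0.02803437] 0.039205717282851896 70 76
```

View pics/z13.png

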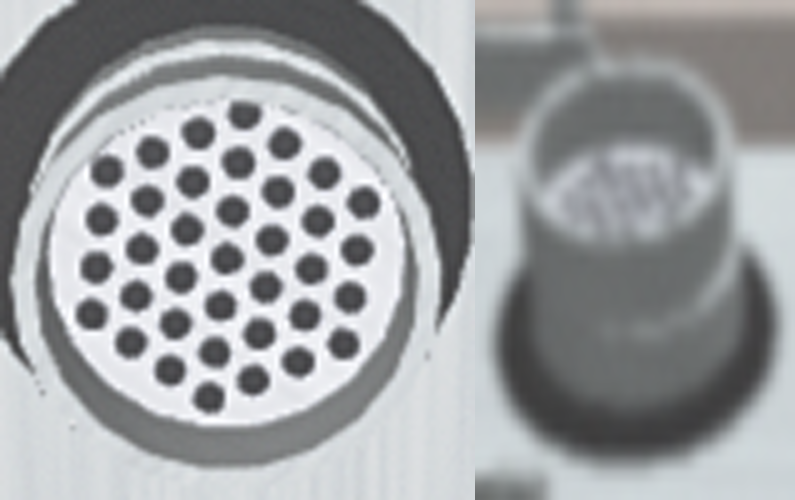

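```bash
python3 -c "
from pan import *
w=load('w11');f=lambda u,v:(270+u/5,185+v/5)
M=[f(12,270),f(440,270),f(225,78),f(228,467),f(75,415),f(385,420),f(75,130),f(372,125)]
for z in (.1035,.1055,.1085): print('med',z,circ([onplane(w,p,z)[:2] for p in M]))
F=[f(210,40),f(120,62),f(50,138),f(32,185),f(290,58),f(370,105),f(410,165)]
for z in (.081,.0835): print('fine',z,circ([onplane(w,p,z)[:2] for p in F]))
"
```

```text
med 0.1035 (array([ 0.55399336, -0.02777009]), np.float64(0.032368933886011655))
med 0.1055 (array([ 0.55343783, -0.027808  ]), np.float64(0.032121140992344886))
med 0.1085 (array([ 0.55260452, -0.02786486]), np.float64(0.031749451651846276))
fine 0.081 (array([ 0.55300549, -0.02870862]), np.float64(0.03279170344926381))
fine 0.0835 (array([ 0.55237484, -0.02874398]), np.float64(0.03250279787480029))
```

jog_arm --targets '[{"tx":0,"ty":0.025,"tz":-0.015,"rx":0,"ry":0,"rz":0,"gripper":1},{"tx":0,"ty":0.04,"tz":-0.03,"rx":0,"ry":0,"rz":0,"gripper":1},{"tx":0,"ty":0.04,"tz":-0.03,"rx":0,"ry":0,"rz":0,"gripper":0.2},{"tx":0,"ty":0.04,"tz":-0.03,"rx":0,"ry":0,"rz":0,"gripper":0.2},{"tx":0,"ty":0.04,"tz":-0.03,"rx":0,"ry":0,"rz":0,"gripper":0.2},{"tx":0,"ty":0.03,"tz":-0.03,"rx":0,"ry":0,"rz":0,"gripper":0.2},{"tx":0,"ty":0,"tz":0,"rx":0,"ry":0,"rz":0,"gripper":0.2},{"tx":0,"ty":0,"tz":0,"rx":0,"ry":0,"rz":0,"gripper":0.2}]'

```text
time_s: 25.95
tcp_pos: [0.369, 0.1789, 0.1782]
ee_rot: [-0.044, 1.581, 0.037]
force: [0.9, -0.0, 0.3]
finger_gap: 0.0569
```

```bash
python3 -c "
from h import *
go([.3765,.2366,.1],np.pi/2+.05)
im,c=snap('wrist','w12.png')"
```

```text
t 25.95 tcp [0.369  0.1789 0.1782] yaw 1.623 F [ 0.9 -0.   0.3] gap 0.0569 q7 [-0.7   0.06  0.19  2.14 -0.02  0.95  1.11]
 rot [ 0.002 -0.011  0.004]  d world [ 0.0075  0.0577 -0.0782]  shift in new tool frame [0.0782 0.0573 0.0104]  in cur [0.0778 0.0576 0.0114]
```

View pics/w12.png

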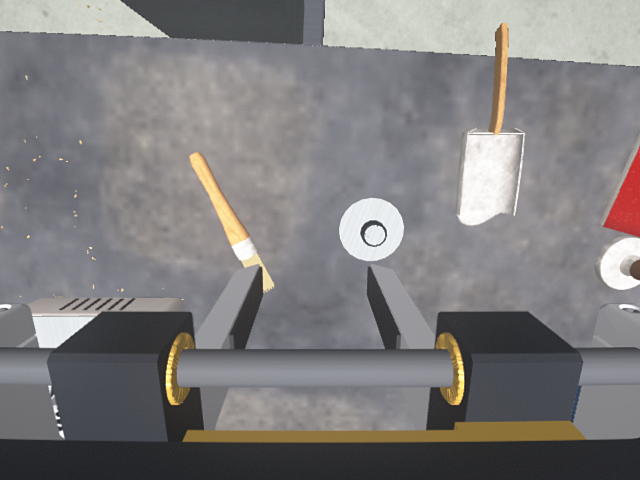

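```bash
python3 - <<'E'
from pan import *
w=load('w12')
T=rim('w12',372,230,42,26,190);P=np.array([onplane(w,p,.012)[:2] for p in T]);c,r=circ(P)
for i in range(3):
    k=np.abs(np.hypot(*(P-c).T)-r)<.0015;c,r=circ(P[k])
print(c,r,k.sum(),len(T),'knob',onplane(w,(374,234.5),.032))
go([c[0],c[1],.06],np.pi/2+.05)
E
```

```text
[0.37651376 0.23664745] 0.032418232904612106 126 126 knob [0.37652472 0.23646786 0.032     ]
t 26.0 tcp [0.369  0.1788 0.1781] yaw 1.622 F [0.5 0.7 1. ] gap 0.0562 q7 [-0.7   0.06  0.19  2.14 -0.02  0.95  1.11]
 rot [ 0.001 -0.011  0.004]  d world [ 0.0075  0.0579 -0.1181]  shift in new tool frame [0.1181 0.0574 0.0104]  in cur [0.1177 0.0579 0.0118]
```

jog_arm --targets '[{"tx":0.02,"ty":0.025,"tz":0.006,"rx":0,"ry":-0.011,"rz":0.004,"gripper":0.1},{"tx":0.03,"ty":0.025,"tz":0.002,"rx":0,"ry":0,"rz":0,"gripper":0.1},{"tx":0.03,"ty":0,"tz":0,"rx":0,"ry":0,"rz":0,"gripper":0.1},{"tx":0,"ty":0,"tz":0,"rx":0,"ry":0,"rz":0,"gripper":0.1},{"tx":0,"ty":0,"tz":0,"rx":0,"ry":0,"rz":0,"gripper":0.1}]'

```text
time_s: 26.5
tcp_pos: [0.3786, 0.2269, 0.0953]
ee_rot: [-0.034, 1.57, 0.033]
force: [-0.1, -0.2, -0.3]
finger_gap: 0.0517
```

```bash
python3 - <<'E'
from h import *
go([.3765,.2366,.015],np.pi/2+.05)
E
```

```text
t 26.5 tcp [0.3786 0.2269 0.0953] yaw 1.613 F [-0.1 -0.2 -0.3] gap 0.0517 q7 [-0.74  0.25  0.15  2.16 -0.05  0.74  1.05]
 rot [-0.007  0.001  0.001]  d world [-0.0021  0.0097 -0.0803]  shift in new tool frame [ 0.0803  0.0098 -0.0016]  in cur [ 0.0803  0.0099 -0.0018]
```

jog_arm --targets '[{"tx":0.015,"ty":0.0095,"tz":-0.003,"rx":-0.007,"ry":0,"rz":0,"gripper":0.1},{"tx":0.025,"ty":0,"tz":0,"rx":0,"ry":0,"rz":0,"gripper":0.1},{"tx":0,"ty":0,"tz":0,"rx":0,"ry":0,"rz":0,"gripper":0.1},{"tx":0,"ty":0,"tz":0,"rx":0,"ry":0,"rz":0,"gripper":0.1}]'

```text
time_s: 26.9
tcp_pos: [0.3793, 0.2353, 0.0597]
ee_rot: [-0.034, 1.565, 0.036]
force: [0.9, 0.4, 0.4]
finger_gap: 0.0514
```

```bash
python3 - <<'E'
from h import *
go([.3765,.2366,.015],np.pi/2+.05)
E
```

```text
t 26.9 tcp [0.3793 0.2353 0.0597] yaw 1.615 F [0.9 0.4 0.4] gap 0.0514 q7 [-0.74  0.32  0.13  2.17 -0.07  0.65  1.05]
 rot [-0.006  0.005 -0.001]  d world [-0.0028  0.0013 -0.0447]  shift in new tool frame [ 0.0447  0.0014 -0.0027]  in cur [ 0.0447  0.0013 -0.0029]
```

jog_arm --targets '[{"tx":0.012,"ty":0.001,"tz":-0.003,"rx":-0.006,"ry":0.005,"rz":0,"gripper":0.1},{"tx":0.017,"ty":0,"tz":-0.001,"rx":0,"ry":0,"rz":0,"gripper":0.1},{"tx":0,"ty":0,"tz":0,"rx":0,"ry":0,"rz":0,"gripper":0.1},{"tx":0,"ty":0,"tz":0,"rx":0,"ry":0,"rz":0,"gripper":0.1}]'

```text
time_s: 27.3
tcp_pos: [0.3772, 0.2369, 0.0332]
ee_rot: [-0.035, 1.566, 0.043]
force: [0.1, 0.2, -0.4]
finger_gap: 0.0518
```

```bash
python3 - <<'E'
from h import *
go([.3765,.2366,.015],np.pi/2+.05)
E
```

```text
t 27.3 tcp [0.3772 0.2369 0.0332] yaw 1.621 F [ 0.1  0.2 -0.4] gap 0.0518 q7 [-0.73  0.37  0.12  2.19 -0.08  0.58  1.07]
 rot [-0.     0.004 -0.005]  d world [-0.0007 -0.0003 -0.0182]  shift in new tool frame [ 0.0182 -0.0003 -0.0007]  in cur [ 0.0182 -0.0003 -0.0008]
```

jog_arm --targets '[{"tx":0.009,"ty":0,"tz":-0.001,"rx":0,"ry":0.004,"rz":-0.005,"gripper":0.1},{"tx":0.006,"ty":0,"tz":0,"rx":0,"ry":0,"rz":0,"gripper":0.1},{"tx":0,"ty":0,"tz":0,"rx":0,"ry":0,"rz":0,"gripper":0.1}]'

```text
time_s: 27.6
tcp_pos: [0.3769, 0.2374, 0.0184]
ee_rot: [-0.039, 1.569, 0.039]
force: [-0.6, -0.2, 0.1]
finger_gap: 0.052
```

```bash
python3 - <<'E'
from h import *
go([.3765,.2366,.015],np.pi/2+.05)
E
```

```text
t 27.6 tcp [0.3769 0.2374 0.0184] yaw 1.621 F [-0.6 -0.2  0.1] gap 0.052 q7 [-0.73  0.4   0.12  2.19 -0.09  0.55  1.07]
 rot [-0.     0.001 -0.   ]  d world [-0.0004 -0.0008 -0.0034]  shift in new tool frame [ 0.0034 -0.0008 -0.0004]  in cur [ 0.0034 -0.0008 -0.0004]
```

jog_arm --targets '[{"tx":0.003,"ty":-0.0008,"tz":-0.0004,"rx":0,"ry":0,"rz":0,"gripper":0.1},{"tx":0,"ty":0,"tz":0,"rx":0,"ry":0,"rz":0,"gripper":-1},{"tx":0,"ty":0,"tz":0,"rx":0,"ry":0,"rz":0,"gripper":-1},{"tx":0,"ty":0,"tz":0,"rx":0,"ry":0,"rz":0,"gripper":-1},{"tx":0,"ty":0,"tz":0,"rx":0,"ry":0,"rz":0,"gripper":-1},{"tx":0,"ty":0,"tz":0,"rx":0,"ry":0,"rz":0,"gripper":-1}]' --squeeze 15

```text
time_s: 28.2
tcp_pos: [0.3766, 0.2365, 0.0154]
ee_rot: [-0.039, 1.569, 0.039]
force: [0.0, -0.1, -1.3]
finger_gap: 0.0239
```

jog_arm --targets '[{"tx":-0.01,"ty":0,"tz":0,"rx":0,"ry":0,"rz":0,"gripper":-1},{"tx":-0.03,"ty":0,"tz":0,"rx":0,"ry":0,"rz":0,"gripper":-1},{"tx":-0.04,"ty":0,"tz":0,"rx":0,"ry":0,"rz":0,"gripper":-1},{"tx":-0.04,"ty":0,"tz":0,"rx":0,"ry":0,"rz":0,"gripper":-1},{"tx":-0.03,"ty":0,"tz":0.02,"rx":0,"ry":0,"rz":0,"gripper":-1},{"tx":0,"ty":-0.03,"tz":0.03,"rx":0,"ry":0,"rz":0,"gripper":-1},{"tx":0,"ty":-0.03,"tz":0.03,"rx":0,"ry":0,"rz":0,"gripper":-1},{"tx":0,"ty":-0.03,"tz":0.03,"rx":0,"ry":0,"rz":0,"gripper":-1},{"tx":0,"ty":-0.03,"tz":0.02,"rx":0,"ry":0,"rz":0,"gripper":-1},{"tx":0,"ty":-0.02,"tz":0,"rx":0,"ry":0,"rz":0,"gripper":-1}]'

```text
time_s: 29.2
tcp_pos: [0.517, 0.1005, 0.1797]
ee_rot: [-0.043, 1.565, 0.047]
force: [-0.2, -0.5, -1.8]
finger_gap: 0.0241
```

```bash
python3 - <<'E'
from h import *
go([.5535,-.0285,.15],np.pi/2+.05)
E
```

```text
t 29.2 tcp [0.517  0.1005 0.1797] yaw 1.628 F [-0.2 -0.5 -1.8] gap 0.0241 q7 [-0.49  0.27  0.28  1.9  -0.09  0.98  1.46]
 rot [ 0.007  0.006 -0.002]  d world [ 0.0365 -0.129  -0.0297]  shift in new tool frame [ 0.0297 -0.1306  0.03  ]  in cur [ 0.0296 -0.1309  0.0289]
```

jog_arm --targets '[{"tx":0,"ty":-0.035,"tz":0.008,"rx":0.007,"ry":0.006,"rz":-0.002,"gripper":-1},{"tx":0,"ty":-0.035,"tz":0.008,"rx":0,"ry":0,"rz":0,"gripper":-1},{"tx":0,"ty":-0.03,"tz":0.006,"rx":0,"ry":0,"rz":0,"gripper":-1},{"tx":0.005,"ty":-0.01,"tz":0,"rx":0,"ry":0,"rz":0,"gripper":-1},{"tx":0,"ty":0,"tz":0,"rx":0,"ry":0,"rz":0,"gripper":-1},{"tx":0,"ty":0,"tz":0,"rx":0,"ry":0,"rz":0,"gripper":-1}]'

```text
time_s: 29.8
tcp_pos: [0.5445, -0.0149, 0.1782]
ee_rot: [-0.036, 1.57, 0.037]
force: [-0.2, 0.5, -1.4]
finger_gap: 0.0241
```

```bash
python3 - <<'E'
from h import *
go([.5535,-.0285,.135],np.pi/2+.05)
E
```

```text
t 29.8 tcp [ 0.5445 -0.0149  0.1782] yaw 1.617 F [-0.2  0.5 -1.4] gap 0.0241 q7 [-0.31  0.31  0.34  1.85 -0.12  0.99  1.7 ]
 rot [-0.004  0.    -0.001]  d world [ 0.009  -0.0136 -0.0432]  shift in new tool frame [ 0.0432 -0.0141  0.0083]  in cur [ 0.0432 -0.0141  0.0083]
```

jog_arm --targets '[{"tx":0.01,"ty":-0.012,"tz":0.008,"rx":-0.004,"ry":0,"rz":0,"gripper":-1},{"tx":0.015,"ty":0,"tz":0,"rx":0,"ry":0,"rz":0,"gripper":-1},{"tx":0,"ty":0,"tz":0,"rx":0,"ry":0,"rz":0,"gripper":-1},{"tx":0,"ty":0,"tz":0,"rx":0,"ry":0,"rz":0,"gripper":-1}]'

```text
time_s: 30.2
tcp_pos: [0.5531, -0.0207, 0.1542]
ee_rot: [-0.043, 1.569, 0.047]
force: [0.1, -0.2, -0.5]
finger_gap: 0.0242
```

```bash
python3 - <<'E'
from h import *
go([.5535,-.0285,.12],np.pi/2+.05)
snap('wrist','w13.png');snap('side','s13.png')
E
```

```text
t 30.2 tcp [ 0.5531 -0.0207  0.1542] yaw 1.628 F [ 0.1 -0.2 -0.5] gap 0.0242 q7 [-0.29  0.36  0.33  1.85 -0.14  0.95  1.74]
 rot [ 0.007  0.001 -0.003]  d world [ 0.0004 -0.0078 -0.0342]  shift in new tool frame [ 0.0342 -0.0078  0.    ]  in cur [ 0.0341 -0.0079 -0.0001]
```

View pics/w13.png

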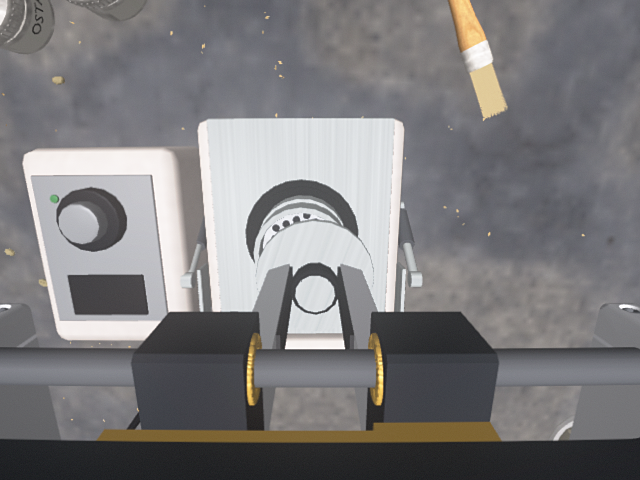

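View pics/s13.png

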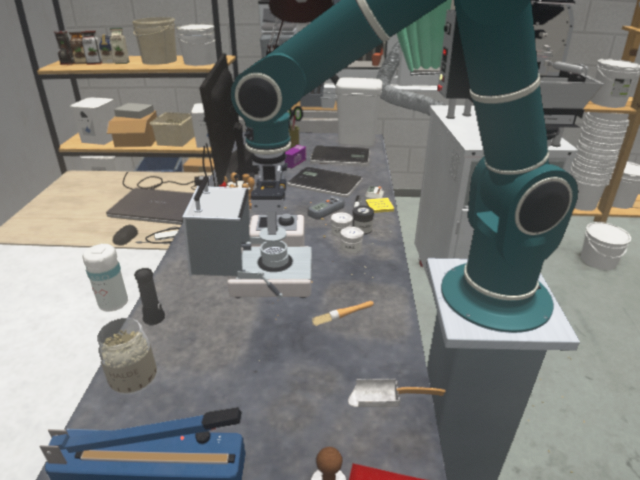

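jog_arm --targets '[{"tx":0.008,"ty":-0.0078,"tz":0,"rx":0.007,"ry":0,"rz":-0.003,"gripper":-1},{"tx":0.01,"ty":0,"tz":0,"rx":0,"ry":0,"rz":0,"gripper":-1},{"tx":0,"ty":0,"tz":0,"rx":0,"ry":0,"rz":0,"gripper":-1}]'

```text
time_s: 30.6
tcp_pos: [0.554, -0.0285, 0.1359]
ee_rot: [-0.039, 1.567, 0.04]
force: [-0.8, -0.8, -0.7]
finger_gap: 0.0239
```

```bash
python3 - <<'E'
from h import *
go([.5535,-.0285,.12],np.pi/2+.05)
E
```

```text
t 30.6 tcp [ 0.554  -0.0285  0.1359] yaw 1.621 F [-0.8 -0.8 -0.7] gap 0.0239 q7 [-0.27  0.38  0.33  1.87 -0.15  0.91  1.75]
 rot [ 0.     0.003 -0.   ]  d world [-0.0005  0.     -0.0159]  shift in new tool frame [ 0.0159  0.0001 -0.0005]  in cur [ 0.0159  0.0001 -0.0005]
```

jog_arm --targets '[{"tx":0.006,"ty":0,"tz":-0.0005,"rx":0,"ry":0.002,"rz":0,"gripper":-1},{"tx":0.005,"ty":0,"tz":0,"rx":0,"ry":0,"rz":0,"gripper":-1}]'

```text
time_s: 30.8
tcp_pos: [0.5536, -0.0287, 0.1244]
ee_rot: [-0.039, 1.569, 0.039]
force: [-0.8, -0.3, -0.4]
finger_gap: 0.0244
```

jog_arm --targets '[{"tx":0.002,"ty":0,"tz":0,"rx":0,"ry":0,"rz":0,"gripper":-1}]'

```text
time_s: 30.9
tcp_pos: [0.5534, -0.0287, 0.1217]
ee_rot: [-0.039, 1.57, 0.039]
force: [-0.8, 0.7, -0.7]
finger_gap: 0.0237
```

jog_arm --targets '[{"tx":0.002,"ty":0,"tz":0,"rx":0,"ry":0,"rz":0,"gripper":-1}]'

```text
time_s: 31.0
tcp_pos: [0.5534, -0.0287, 0.1194]
ee_rot: [-0.039, 1.57, 0.039]
force: [0.5, 0.2, -1.7]
finger_gap: 0.0238
```

jog_arm --targets '[{"tx":0.002,"ty":0,"tz":0,"rx":0,"ry":0,"rz":0,"gripper":-1}]'

```text
time_s: 31.1
tcp_pos: [0.5534, -0.0287, 0.1173]
ee_rot: [-0.039, 1.57, 0.039]
force: [0.1, -0.6, -1.1]
finger_gap: 0.0243
```

jog_arm --targets '[{"tx":0.002,"ty":0,"tz":0,"rx":0,"ry":0,"rz":0,"gripper":-1}]'

```text
time_s: 31.2
tcp_pos: [0.5535, -0.0286, 0.1152]
ee_rot: [-0.039, 1.57, 0.039]
force: [-2.5, -0.0, 17.0]
finger_gap: 0.0243
```

jog_arm --targets '[{"tx":0.001,"ty":0,"tz":0,"rx":0,"ry":0,"rz":0,"gripper":-1},{"tx":0,"ty":0,"tz":0,"rx":0,"ry":0,"rz":0,"gripper":-0.2},{"tx":0,"ty":0,"tz":0,"rx":0,"ry":0,"rz":0,"gripper":0},{"tx":0,"ty":0,"tz":0,"rx":0,"ry":0,"rz":0,"gripper":0},{"tx":0,"ty":0,"tz":0,"rx":0,"ry":0,"rz":0,"gripper":0},{"tx":-0.01,"ty":0,"tz":0,"rx":0,"ry":0,"rz":0,"gripper":0},{"tx":-0.02,"ty":0,"tz":0,"rx":0,"ry":0,"rz":0,"gripper":0},{"tx":-0.03,"ty":0,"tz":0,"rx":0,"ry":0,"rz":0,"gripper":0},{"tx":-0.03,"ty":0,"tz":0,"rx":0,"ry":0,"rz":0,"gripper":0},{"tx":0,"ty":0,"tz":0,"rx":0,"ry":0,"rz":0,"gripper":0}]'

```text
time_s: 32.2
tcp_pos: [0.5539, -0.0291, 0.2109]
ee_rot: [-0.039, 1.568, 0.039]
force: [0.4, 0.2, -0.5]
finger_gap: 0.0472
```

```bash
python3 -c "
from h import *
go([.5535,-.0285,.115],np.pi/2+.05)
snap('side','s14.png');im,c=snap('wrist','w14.png')
a=cv2.imread('pics/w14.png');b=cv2.imread('pics/s14.png')
x=cv2.resize(a[150:350,210:410],(474,474));y=cv2.resize(b[215:290,245:305],(320,400),interpolation=cv2.INTER_CUBIC)
cv2.imwrite('pics/z14.png',np.hstack([x,cv2.copyMakeBorder(y,0,74,0,0,0)]))
"
```

```text
t 32.2 tcp [ 0.5539 -0.0291  0.2109] yaw 1.62 F [ 0.4  0.2 -0.5] gap 0.0472 q7 [-0.29  0.3   0.35  1.8  -0.11  1.07  1.72]
 rot [-0.001  0.002  0.   ]  d world [-0.0004  0.0006 -0.0959]  shift in new tool frame [ 0.0959  0.0006 -0.0004]  in cur [ 0.0959  0.0006 -0.0006]
```

View pics/z14.png

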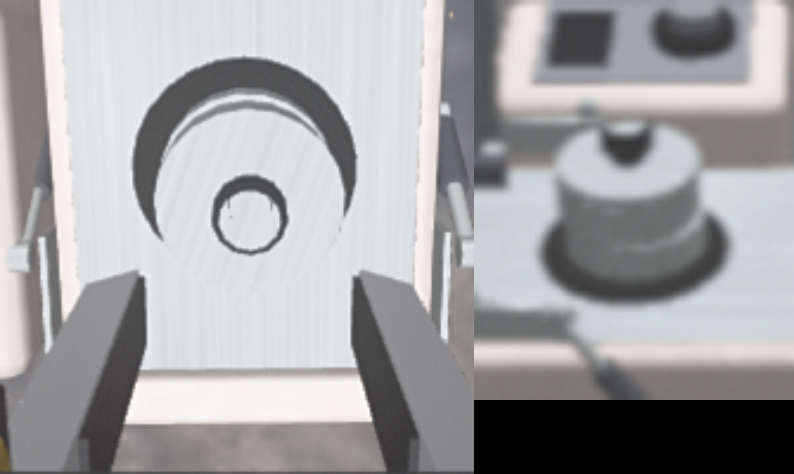

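```bash
python3 -c "
from pan import *
w=load('w14');s=load('s14')
print('knob',onplane(w,(210+249.5/2.37,150+221/2.37),.132))
# side: cover disc extents
for z in (.108,.110,.112,.114):
  th=np.arange(0,6.28,.1);q=np.c_[.5545+.033*np.cos(th),-.0285+.033*np.sin(th),0*th+z];p=proj(s,q);print(z,((p.min(0)-[245,215])*5.333).round(0),((p.max(0)-[245,215])*5.333).round(0))
"
```

```text
knob [ 0.55425766 -0.02732824  0.132     ]
0.108 [ 80. 124.] [224. 202.]
0.11 [ 79. 121.] [223. 199.]
0.112 [ 79. 117.] [223. 195.]
0.114 [ 79. 113.] [223. 191.]
```

jog_arm --targets '[{"tx":-0.03,"ty":0,"tz":0,"rx":0.0,"ry":0,"rz":0,"gripper":0},{"tx":-0.03,"ty":0,"tz":0,"rx":0.14,"ry":0,"rz":0,"gripper":0},{"tx":-0.03,"ty":0,"tz":0,"rx":0.14,"ry":0,"rz":0,"gripper":0},{"tx":-0.02,"ty":0,"tz":0,"rx":0.14,"ry":0,"rz":0,"gripper":0},{"tx":0,"ty":0,"tz":0,"rx":0.14,"ry":0,"rz":0,"gripper":0},{"tx":0,"ty":0,"tz":0,"rx":0.14,"ry":0,"rz":0,"gripper":0},{"tx":0,"ty":0,"tz":0,"rx":0.14,"ry":0,"rz":0,"gripper":-0.2},{"tx":0,"ty":0,"tz":0,"rx":0.14,"ry":0,"rz":0,"gripper":-0.2},{"tx":0,"ty":0,"tz":0,"rx":0.14,"ry":0,"rz":0,"gripper":-0.2},{"tx":0,"ty":0,"tz":0,"rx":0.14,"ry":0,"rz":0,"gripper":-0.2}]'

```text
time_s: 33.3
tcp_pos: [0.5489, -0.0286, 0.3131]
ee_rot: [0.968, 1.354, -0.987]
force: [0.2, 0.1, -0.4]
finger_gap: 0.0377
```

jog_arm --targets '[{"tx":0,"ty":0,"tz":0,"rx":0.14,"ry":0,"rz":0,"gripper":-0.2},{"tx":0,"ty":0,"tz":0,"rx":0.14,"ry":0,"rz":0,"gripper":-0.2},{"tx":0,"ty":0,"tz":0,"rx":0,"ry":0,"rz":0,"gripper":-0.2}]'

```text
time_s: 33.6
tcp_pos: [0.5478, -0.0284, 0.3102]
ee_rot: [1.184, 1.231, -1.213]
force: [-0.2, 0.4, -0.2]
finger_gap: 0.0377
```

```bash
python3 -c "
from h import *
go([.711,-.021,.33],.052)"
```

```text
t 33.6 tcp [ 0.5478 -0.0284  0.3102] yaw 0.018 F [-0.2  0.4 -0.2] gap 0.0377 q7 [-0.48  0.23  0.57  1.67 -0.13  1.3   0.13]
 rot [-0.034  0.002  0.021]  d world [0.1632 0.0074 0.0198]  shift in new tool frame [-0.0198  0.1633  0.0011]  in cur [-0.0233  0.1628 -0.0044]
```

jog_arm --targets '[{"tx":-0.02,"ty":0.02,"tz":0,"rx":-0.034,"ry":0,"rz":0.02,"gripper":-0.2},{"tx":0,"ty":0.035,"tz":0,"rx":0,"ry":0,"rz":0,"gripper":-0.2},{"tx":0,"ty":0.035,"tz":0,"rx":0,"ry":0,"rz":0,"gripper":-0.2},{"tx":0,"ty":0.03,"tz":0,"rx":0,"ry":0,"rz":0,"gripper":-0.2},{"tx":0,"ty":0.015,"tz":0,"rx":0,"ry":0,"rz":0,"gripper":-0.2},{"tx":0,"ty":0,"tz":0,"rx":0,"ry":0,"rz":0,"gripper":-0.2},{"tx":0,"ty":0,"tz":0,"rx":0,"ry":0,"rz":0,"gripper":-0.2}]'

```text
time_s: 34.3
tcp_pos: [0.6861, -0.0199, 0.3243]
ee_rot: [1.141, 1.254, -1.152]
force: [-0.2, -0.3, 1.1]
finger_gap: 0.038
```

```bash
python3 -c "
from h import *
go([.711,-.021,.33],.052)
snap('wrist','w15.png')"
```

```text
t 34.3 tcp [ 0.6861 -0.0199  0.3243] yaw 0.086 F [-0.2 -0.3  1.1] gap 0.038 q7 [-0.36  0.51  0.55  1.29 -0.26  1.42  0.25]
 rot [0.034 0.001 0.009]  d world [ 0.0249 -0.0011  0.0057]  shift in new tool frame [-0.0057  0.0248  0.0024]  in cur [-0.0059  0.0247  0.0032]
```

View pics/w15.png

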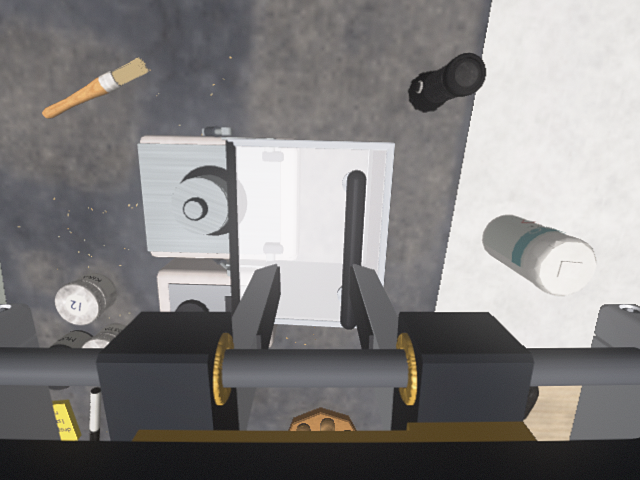

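```bash
python3 -c "
from h import *
w=load('w15')
a,b=onplane(w,(356,178),.266),onplane(w,(347,322),.266);print(a,b,(a+b)/2)"
```

```text
[0.70849836 0.03264645 0.266     ] [ 0.714094   -0.07376769  0.266     ] [ 0.71129618 -0.02056062  0.266     ]
```

jog_arm --targets '[{"tx":0,"ty":0.024,"tz":0.003,"rx":0.034,"ry":0,"rz":0.009,"gripper":-0.2},{"tx":0,"ty":0,"tz":0,"rx":0,"ry":0,"rz":0,"gripper":-0.2},{"tx":0,"ty":0,"tz":0,"rx":0,"ry":0,"rz":0,"gripper":-0.2}]'

```text
time_s: 34.65
tcp_pos: [0.7086, -0.021, 0.3253]
ee_rot: [1.17, 1.234, -1.168]
force: [0.4, -0.5, -1.0]
finger_gap: 0.0373
```

```bash
python3 -c "
from h import *
go([.711,-.021,.253],.052)"
```

```text
t 34.65 tcp [ 0.7086 -0.021   0.3253] yaw 0.055 F [ 0.4 -0.5 -1. ] gap 0.0373 q7 [-0.34  0.55  0.55  1.23 -0.28  1.44  0.23]
 rot [ 0.003 -0.001 -0.001]  d world [ 0.0024 -0.     -0.0723]  shift in new tool frame [0.0723 0.0024 0.0001]  in cur [0.0723 0.0023 0.0002]
```

jog_arm --targets '[{"tx":0.02,"ty":0.002,"tz":0,"rx":0,"ry":0,"rz":0,"gripper":-0.2},{"tx":0.02,"ty":0,"tz":0,"rx":0,"ry":0,"rz":0,"gripper":-0.2},{"tx":0.012,"ty":0,"tz":0,"rx":0,"ry":0,"rz":0,"gripper":-0.2},{"tx":0,"ty":0,"tz":0,"rx":0,"ry":0,"rz":0,"gripper":-0.2}]'

```text
time_s: 35.05
tcp_pos: [0.7084, -0.0208, 0.274]
ee_rot: [1.169, 1.235, -1.163]
force: [-0.0, 0.4, 0.6]
finger_gap: 0.0376
```

```bash
python3 -c "
from h import *
go([.711,-.021,.254],.052)"
```

```text
t 35.05 tcp [ 0.7084 -0.0208  0.274 ] yaw 0.058 F [-0.   0.4  0.6] gap 0.0376 q7 [-0.35  0.57  0.54  1.31 -0.29  1.34  0.24]
 rot [ 0.006 -0.002 -0.004]  d world [ 0.0026 -0.0002 -0.02  ]  shift in new tool frame [0.02   0.0026 0.0003]  in cur [0.02   0.0025 0.0004]
```

jog_arm --targets '[{"tx":0.009,"ty":0.002,"tz":0,"rx":0,"ry":0,"rz":0,"gripper":-0.2},{"tx":0.009,"ty":0,"tz":0,"rx":0,"ry":0,"rz":0,"gripper":-0.2},{"tx":0,"ty":0,"tz":0,"rx":0,"ry":0,"rz":0,"gripper":-0.2},{"tx":0,"ty":0,"tz":0,"rx":0,"ry":0,"rz":0,"gripper":-1},{"tx":0,"ty":0,"tz":0,"rx":0,"ry":0,"rz":0,"gripper":-1},{"tx":0,"ty":0,"tz":0,"rx":0,"ry":0,"rz":0,"gripper":-1},{"tx":0,"ty":0,"tz":0,"rx":0,"ry":0,"rz":0,"gripper":-1}]' --squeeze 35

```text
time_s: 35.75
tcp_pos: [0.7116, -0.0207, 0.2579]
ee_rot: [1.171, 1.232, -1.159]
force: [4.7, 0.5, -2.8]
finger_gap: 0.0126
```

```bash
sed -i 's/a+.06/a-.06/' arc.py; python3 arc.py .012
```

```text
alpha-.453 = 1.5112014107715253 rad 0.21858608961562084 rz tilt [ 0.008  0.002 -1.   ] F [ 4.7  0.5 -2.8] gap 0.01259183430974333 q [-0.34  0.58  0.53  1.33 -0.3   1.3   0.25]
-0.0121 0.0046 | -0.0123 0.0039 | -0.0125 0.0031 | -0.0127 0.0024 | -0.0128 0.0016 | -0.0129 0.0008 | -0.0129 0.0 | -0.0129 -0.0007 | -0.0128 -0.0015 | -0.0127 -0.0023 | t 35.75 tcp [ 0.7116 -0.0207  0.2579] yaw 0.059 F [ 4.7  0.5 -2.8] gap 0.0126 q7 [-0.34  0.58  0.53  1.33 -0.3   1.3   0.25]
 rot [ 0.007 -0.002 -0.008]  d world [0. 0. 0.]  shift in new tool frame [0. 0. 0.]  in cur [0. 0. 0.]
```

jog_arm --targets '[{"tx":-0.0046,"ty":-0.0121,"tz":0,"rx":0,"ry":0,"rz":-0.004,"gripper":-1},{"tx":-0.0039,"ty":-0.0123,"tz":0,"rx":0,"ry":0,"rz":0,"gripper":-1},{"tx":-0.0031,"ty":-0.0125,"tz":0,"rx":0,"ry":0,"rz":0,"gripper":-1},{"tx":-0.0024,"ty":-0.0127,"tz":0,"rx":0,"ry":0,"rz":0,"gripper":-1},{"tx":-0.0016,"ty":-0.0128,"tz":0,"rx":0,"ry":0,"rz":0,"gripper":-1}]'

```text
time_s: 36.25
tcp_pos: [0.6529, -0.0243, 0.2748]
ee_rot: [1.172, 1.225, -1.153]
force: [8.4, -0.2, -0.8]
finger_gap: 0.012
```

```bash
python3 arc.py .0085
```

```text
alpha-.453 = 1.2331922819179966 rad 0.2167485433853771 rz tilt [ 0.017  0.001 -1.   ] F [ 8.4 -0.2 -0.8] gap 0.01203681138445918 q [-0.4   0.45  0.55  1.48 -0.24  1.26  0.24]
-0.0129 0.0011 | -0.0129 0.0003 | -0.0129 -0.0004 | -0.0128 -0.0012 | -0.0127 -0.002 | -0.0126 -0.0027 | -0.0124 -0.0035 | -0.0122 -0.0042 | -0.0119 -0.005 | -0.0116 -0.0057 | t 36.25 tcp [ 0.6529 -0.0243  0.2748] yaw 0.06 F [ 8.4 -0.2 -0.8] gap 0.012 q7 [-0.4   0.45  0.55  1.48 -0.24  1.26  0.24]
 rot [ 0.008  0.    -0.017]  d world [0. 0. 0.]  shift in new tool frame [0. 0. 0.]  in cur [0. 0. 0.]
```

jog_arm --targets '[{"tx":-0.0005,"ty":-0.0129,"tz":0,"rx":0,"ry":0,"rz":-0.008,"gripper":-1},{"tx":0,"ty":-0.0129,"tz":0,"rx":0,"ry":0,"rz":-0.008,"gripper":-1},{"tx":0.0006,"ty":-0.0129,"tz":0,"rx":0,"ry":0,"rz":0,"gripper":-1},{"tx":0.0013,"ty":-0.0128,"tz":0,"rx":0,"ry":0,"rz":0,"gripper":-1},{"tx":0.002,"ty":-0.0127,"tz":0,"rx":0,"ry":0,"rz":0,"gripper":-1},{"tx":0.0027,"ty":-0.0126,"tz":0,"rx":0,"ry":0,"rz":0,"gripper":-1}]'

```text
time_s: 36.85
tcp_pos: [0.5797, -0.0288, 0.2726]
ee_rot: [1.172, 1.223, -1.15]
force: [5.9, 0.4, -0.5]
finger_gap: 0.0121
```

```bash
python3 arc.py .0085
```

```text
alpha-.453 = 0.8946202413972517 rad 0.21848688023980672 rz tilt [ 0.019 -0.    -1.   ] F [ 5.9  0.4 -0.5] gap 0.012119543702659531 q [-0.46  0.3   0.57  1.68 -0.18  1.19  0.21]
-0.0125 -0.0032 | -0.0123 -0.004 | -0.012 -0.0047 | -0.0117 -0.0054 | -0.0114 -0.0061 | -0.011 -0.0068 | -0.0106 -0.0074 | -0.0101 -0.008 | -0.0096 -0.0086 | -0.0091 -0.0092 | t 36.85 tcp [ 0.5797 -0.0288  0.2726] yaw 0.061 F [ 5.9  0.4 -0.5] gap 0.0121 q7 [-0.46  0.3   0.57  1.68 -0.18  1.19  0.21]
 rot [ 0.009  0.001 -0.019]  d world [0. 0. 0.]  shift in new tool frame [0. 0. 0.]  in cur [0. 0. 0.]
```

jog_arm --targets '[{"tx":0.004,"ty":-0.0125,"tz":0,"rx":0,"ry":0,"rz":-0.008,"gripper":-1},{"tx":0.0048,"ty":-0.0123,"tz":0,"rx":0,"ry":0,"rz":-0.008,"gripper":-1},{"tx":0.0052,"ty":-0.012,"tz":0,"rx":0,"ry":0,"rz":0,"gripper":-1},{"tx":0.0057,"ty":-0.0117,"tz":0,"rx":0,"ry":0,"rz":0,"gripper":-1},{"tx":0.0064,"ty":-0.0114,"tz":0,"rx":0,"ry":0,"rz":0,"gripper":-1},{"tx":0.0068,"ty":-0.011,"tz":0,"rx":0,"ry":0,"rz":0,"gripper":-1}]'

```text
time_s: 37.45
tcp_pos: [0.5064, -0.0329, 0.2395]
ee_rot: [1.166, 1.234, -1.159]
force: [4.7, 0.7, -6.0]
finger_gap: 0.0119
```

```bash
python3 arc.py .0085
```

```text
alpha-.453 = 0.5234474451600295 rad 0.21724423316197577 rz tilt [ 0.006  0.    -1.   ] F [ 4.7  0.7 -6. ] gap 0.011918345301445149 q [-0.5   0.19  0.58  1.88 -0.11  1.1   0.18]
-0.0105 -0.0075 | -0.01 -0.0082 | -0.0095 -0.0087 | -0.0089 -0.0093 | -0.0084 -0.0098 | -0.0078 -0.0103 | -0.0071 -0.0107 | -0.0065 -0.0111 | -0.0058 -0.0115 | -0.0051 -0.0118 | t 37.45 tcp [ 0.5064 -0.0329  0.2395] yaw 0.062 F [ 4.7  0.7 -6. ] gap 0.0119 q7 [-0.5   0.19  0.58  1.88 -0.11  1.1   0.18]
 rot [ 0.01  -0.    -0.006]  d world [0. 0. 0.]  shift in new tool frame [0. 0. 0.]  in cur [0. 0. 0.]
```

jog_arm --targets '[{"tx":0.008,"ty":-0.0105,"tz":0,"rx":0,"ry":0,"rz":-0.004,"gripper":-1},{"tx":0.0083,"ty":-0.01,"tz":0,"rx":0,"ry":0,"rz":0,"gripper":-1},{"tx":0.0087,"ty":-0.0095,"tz":0,"rx":0,"ry":0,"rz":0,"gripper":-1},{"tx":0.0093,"ty":-0.0089,"tz":0,"rx":0,"ry":0,"rz":0,"gripper":-1},{"tx":0.0098,"ty":-0.0084,"tz":0,"rx":0,"ry":0,"rz":0,"gripper":-1}]'

```text
time_s: 37.95
tcp_pos: [0.4555, -0.036, 0.192]
ee_rot: [1.163, 1.237, -1.163]
force: [16.9, 1.2, -15.8]
finger_gap: 0.0121
```

```bash
python3 arc.py .0085
```

```text
alpha-.453 = 0.2014927840836946 rad 0.21756905182694908 rz tilt [ 0.001 -0.    -1.   ] F [ 16.9   1.2 -15.8] gap 0.01207926731207808 q [-0.52  0.14  0.58  2.05 -0.09  0.98  0.17]
-0.0075 -0.0105 | -0.0069 -0.0109 | -0.0062 -0.0113 | -0.0055 -0.0116 | -0.0048 -0.012 | -0.0041 -0.0122 | -0.0034 -0.0124 | -0.0026 -0.0126 | -0.0019 -0.0128 | -0.0011 -0.0129 | t 37.95 tcp [ 0.4555 -0.036   0.192 ] yaw 0.062 F [ 16.9   1.2 -15.8] gap 0.0121 q7 [-0.52  0.14  0.58  2.05 -0.09  0.98  0.17]
 rot [ 0.01   0.    -0.001]  d world [0. 0. 0.]  shift in new tool frame [0. 0. 0.]  in cur [0. 0. 0.]
```

jog_arm --targets '[{"tx":0.0115,"ty":-0.005,"tz":0,"rx":0,"ry":0,"rz":0,"gripper":-1},{"tx":0.0113,"ty":-0.006,"tz":0,"rx":0,"ry":0,"rz":0,"gripper":-1},{"tx":0.0115,"ty":-0.0055,"tz":0,"rx":0,"ry":0,"rz":0,"gripper":-1}]'

```text
time_s: 38.25
tcp_pos: [0.4356, -0.0372, 0.1561]
ee_rot: [1.162, 1.24, -1.165]
force: [12.0, 1.9, 61.3]
finger_gap: 0.0118
```

```bash
python3 arc.py .0085
```

```text
alpha-.453 = 0.011801947936797397 rad 0.2153524796277886 rz tilt [-0.003  0.    -1.   ] F [12.   1.9 61.3] gap 0.011827795485703322 q [-0.51  0.16  0.57  2.12 -0.11  0.89  0.19]
-0.0054 -0.0117 | -0.0047 -0.012 | -0.004 -0.0123 | -0.0033 -0.0125 | -0.0025 -0.0127 | -0.0017 -0.0128 | -0.001 -0.0129 | -0.0002 -0.0129 | 0.0006 -0.0129 | 0.0014 -0.0128 | t 38.25 tcp [ 0.4356 -0.0372  0.1561] yaw 0.062 F [12.   1.9 61.3] gap 0.0118 q7 [-0.51  0.16  0.57  2.12 -0.11  0.89  0.19]
 rot [ 0.01  -0.001  0.003]  d world [0. 0. 0.]  shift in new tool frame [0. 0. 0.]  in cur [0. 0. 0.]
```

jog_arm --targets '[{"tx":0,"ty":0,"tz":0,"rx":0,"ry":0,"rz":0,"gripper":-1},{"tx":0,"ty":0,"tz":0,"rx":0,"ry":0,"rz":0,"gripper":-0.23},{"tx":0,"ty":0,"tz":0,"rx":0,"ry":0,"rz":0,"gripper":-0.23},{"tx":0,"ty":0,"tz":0,"rx":0,"ry":0,"rz":0,"gripper":-0.23},{"tx":-0.015,"ty":0,"tz":0,"rx":0,"ry":0,"rz":0,"gripper":-0.23},{"tx":-0.025,"ty":0,"tz":0,"rx":0,"ry":0,"rz":0,"gripper":-0.23},{"tx":-0.035,"ty":0,"tz":0,"rx":0,"ry":0,"rz":0,"gripper":-0.23},{"tx":-0.035,"ty":0,"tz":0,"rx":0,"ry":0,"rz":0,"gripper":-1},{"tx":0,"ty":0,"tz":0,"rx":0,"ry":0,"rz":0,"gripper":-1}]'

```text
time_s: 39.15
tcp_pos: [0.4331, -0.0381, 0.268]
ee_rot: [1.159, 1.243, -1.171]
force: [0.7, 0.8, -0.8]
finger_gap: 0.0235
```

```bash
python3 -c "
from h import *
go([.537,-.1685,.2],.052)
snap('side','s16.png');snap('wrist','w16.png')"
```

```text
t 39.15 tcp [ 0.4331 -0.0381  0.268 ] yaw 0.061 F [ 0.7  0.8 -0.8] gap 0.0235 q7 [-0.55 -0.    0.57  1.99  0.    1.16  0.08]
 rot [0.009 0.001 0.008]  d world [ 0.1039 -0.1304 -0.068 ]  shift in new tool frame [0.068  0.097  0.1357]  in cur [0.0674 0.0963 0.1365]
```

View pics/s16.png

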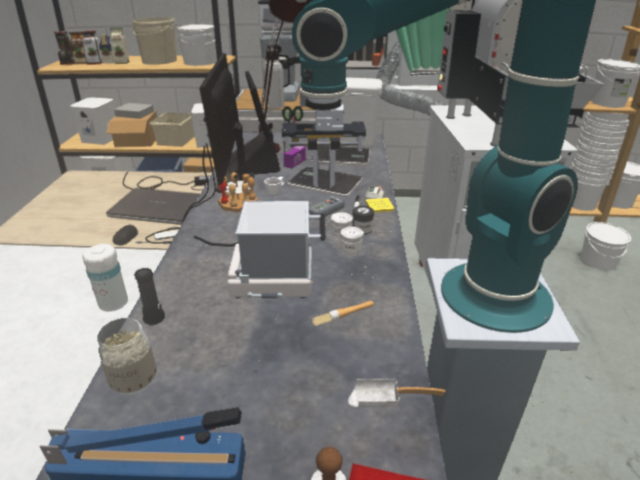

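View pics/w16.png

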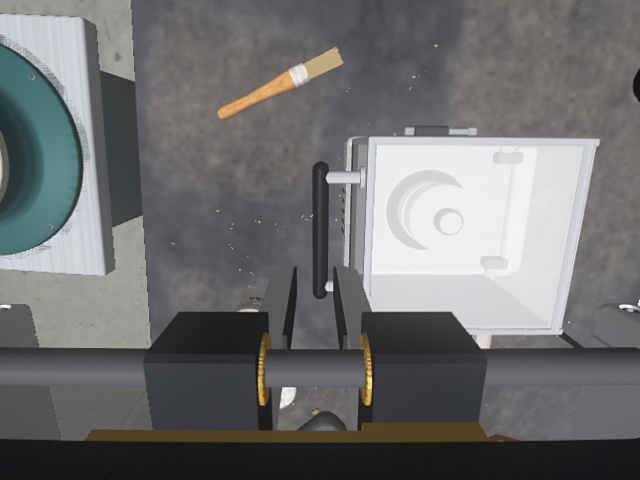

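```bash
python3 -c "
from h import *
a=cv2.imread('pics/w13.png');cv2.imwrite('pics/z15.png',cv2.resize(a[140:350,20:220],None,fx=3,fy=3))
for n,p in [('w2',(337.3,288.7)),('w13',(80,223)),('w6',(40,240))]:
  for z in (.105,.112,.119): print(n,z,onplane(load(n),p,z).round(4))
"
```

```text
w2 0.105 [ 0.5414 -0.177   0.105 ]
w2 0.112 [ 0.5408 -0.174   0.112 ]
w2 0.119 [ 0.5402 -0.171   0.119 ]
w13 0.105 [ 0.5409 -0.1775  0.105 ]
w13 0.112 [ 0.5391 -0.1728  0.112 ]
w13 0.119 [ 0.5372 -0.1681  0.119 ]
w6 0.105 [ 0.5424 -0.1796  0.105 ]
w6 0.112 [ 0.5401 -0.174   0.112 ]
w6 0.119 [ 0.5379 -0.1684  0.119 ]
```

View pics/z15.png

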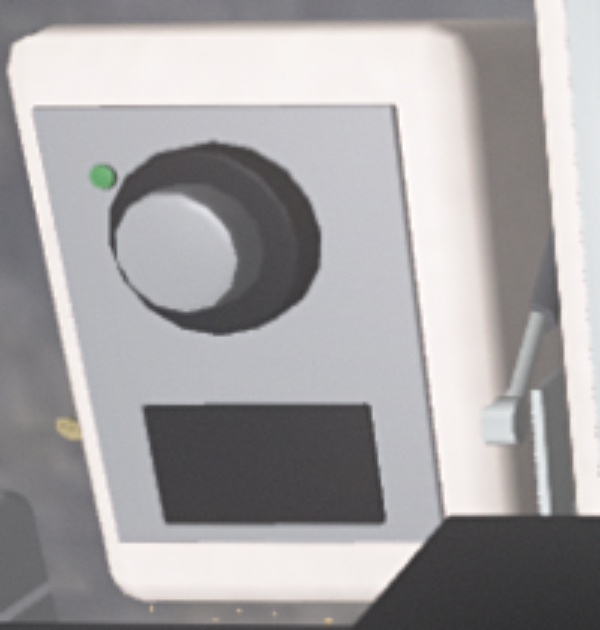

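jog_arm --targets '[{"tx":0,"ty":0.025,"tz":0.035,"rx":0.009,"ry":0,"rz":0.008,"gripper":-1},{"tx":0,"ty":0.025,"tz":0.035,"rx":0,"ry":0,"rz":0,"gripper":-1},{"tx":0,"ty":0.025,"tz":0.035,"rx":0,"ry":0,"rz":0,"gripper":-1},{"tx":0,"ty":0.015,"tz":0.025,"rx":0,"ry":0,"rz":0,"gripper":-1},{"tx":0,"ty":0,"tz":0,"rx":0,"ry":0,"rz":0,"gripper":-1},{"tx":0,"ty":0,"tz":0,"rx":0,"ry":0,"rz":0,"gripper":-1}]'

```text
time_s: 39.85
tcp_pos: [0.5287, -0.1662, 0.2555]
ee_rot: [1.16, 1.245, -1.18]
force: [0.3, -0.1, -0.1]
finger_gap: 0.0002
```

```bash
python3 -c "
from h import *
go([.54,-.1735,.13],.052)"
```

```text
t 39.85 tcp [ 0.5287 -0.1662  0.2555] yaw 0.056 F [ 0.3 -0.1 -0.1] gap 0.0002 q7 [-0.31  0.3   0.69  1.74 -0.2   1.19  0.49]
 rot [0.004 0.001 0.015]  d world [ 0.0113 -0.0073 -0.1255]  shift in new tool frame [0.1255 0.0109 0.0079]  in cur [0.1254 0.0127 0.0078]
```

jog_arm --targets '[{"tx":0.03,"ty":0.012,"tz":0.008,"rx":0,"ry":0,"rz":0.015,"gripper":-1},{"tx":0.04,"ty":0,"tz":0,"rx":0,"ry":0,"rz":0,"gripper":-1},{"tx":0.03,"ty":0,"tz":0,"rx":0,"ry":0,"rz":0,"gripper":-1},{"tx":0,"ty":0,"tz":0,"rx":0,"ry":0,"rz":0,"gripper":-1},{"tx":0,"ty":0,"tz":0,"rx":0,"ry":0,"rz":0,"gripper":-1}]'

```text
time_s: 40.35
tcp_pos: [0.5386, -0.1699, 0.1509]
ee_rot: [1.166, 1.238, -1.167]
force: [0.5, 0.1, -0.0]
finger_gap: 0.0004
```

```bash
python3 -c "
from h import *
go([.54,-.1735,.116],.052)"
```

```text
t 40.35 tcp [ 0.5386 -0.1699  0.1509] yaw 0.058 F [ 0.5  0.1 -0. ] gap 0.0004 q7 [-0.25  0.43  0.64  1.84 -0.31  0.98  0.58]
 rot [ 0.006 -0.001  0.002]  d world [ 0.0014 -0.0036 -0.0349]  shift in new tool frame [0.0349 0.0012 0.0037]  in cur [0.0349 0.0012 0.0037]
```

jog_arm --targets '[{"tx":0.015,"ty":0.001,"tz":0.0037,"rx":0,"ry":0,"rz":0,"gripper":-1},{"tx":0.012,"ty":0,"tz":0,"rx":0,"ry":0,"rz":0,"gripper":-1},{"tx":0,"ty":0,"tz":0,"rx":0,"ry":0,"rz":0,"gripper":-1}]'

```text
time_s: 40.65
tcp_pos: [0.5411, -0.173, 0.1248]
ee_rot: [1.167, 1.236, -1.163]
force: [-0.3, 0.1, -0.4]
finger_gap: 0.0005
```

jog_arm --targets '[{"tx":0.003,"ty":0,"tz":0,"rx":0,"ry":0,"rz":0,"gripper":-1}]'

```text
time_s: 40.75
tcp_pos: [0.5414, -0.1732, 0.1222]
ee_rot: [1.167, 1.235, -1.163]
force: [-0.6, -0.2, 0.5]
finger_gap: 0.0005
```

jog_arm --targets '[{"tx":0.003,"ty":0,"tz":0,"rx":0,"ry":0,"rz":0,"gripper":-1}]'

```text
time_s: 40.85
tcp_pos: [0.5416, -0.1732, 0.1192]
ee_rot: [1.167, 1.235, -1.162]
force: [0.1, 0.3, -0.7]
finger_gap: 0.0003
```

jog_arm --targets '[{"tx":0.003,"ty":0,"tz":0,"rx":0,"ry":0,"rz":0,"gripper":-1}]'

```text
time_s: 40.95
tcp_pos: [0.5418, -0.1732, 0.1163]
ee_rot: [1.167, 1.235, -1.162]
force: [0.3, -1.1, -0.1]
finger_gap: 0.0005
```

jog_arm --targets '[{"tx":0.003,"ty":0,"tz":0,"rx":0,"ry":0,"rz":0,"gripper":-1}]'

```text
time_s: 41.05
tcp_pos: [0.5419, -0.1733, 0.1132]
ee_rot: [1.168, 1.234, -1.162]
force: [-0.6, -0.3, 0.0]
finger_gap: 0.0006
```

jog_arm --targets '[{"tx":0.003,"ty":0,"tz":0,"rx":0,"ry":0,"rz":0,"gripper":-1}]'

```text
time_s: 41.15
tcp_pos: [0.542, -0.1732, 0.1101]
ee_rot: [1.168, 1.234, -1.162]
force: [-0.8, 0.8, 2.7]
finger_gap: 0.0005
```

jog_arm --targets '[{"tx":0.003,"ty":0,"tz":0,"rx":0,"ry":0,"rz":0,"gripper":-1}]'

```text
time_s: 41.25
tcp_pos: [0.542, -0.1733, 0.107]
ee_rot: [1.168, 1.234, -1.162]
force: [-2.0, 0.4, 4.9]
finger_gap: 0.0002
```

jog_arm --targets '[{"tx":0.002,"ty":0,"tz":0,"rx":0,"ry":0,"rz":0,"gripper":-1}]'

```text
time_s: 41.35
tcp_pos: [0.5423, -0.1734, 0.1059]
ee_rot: [1.168, 1.234, -1.161]
force: [-15.4, 5.7, 48.2]
finger_gap: 0.0004
```

jog_arm --targets '[{"tx":0.002,"ty":0,"tz":0,"rx":0,"ry":0,"rz":0,"gripper":-1}]'

```text
time_s: 41.45
tcp_pos: [0.5424, -0.1735, 0.1057]
ee_rot: [1.17, 1.235, -1.16]
force: [-21.0, 9.0, 57.2]
finger_gap: 0.0004
```

jog_arm --targets '[{"tx":0,"ty":0,"tz":0,"rx":0,"ry":0,"rz":0,"gripper":-1},{"tx":-0.015,"ty":0,"tz":0,"rx":0,"ry":0,"rz":0,"gripper":-1},{"tx":-0.03,"ty":0,"tz":0,"rx":0,"ry":0,"rz":0,"gripper":-1},{"tx":-0.04,"ty":0,"tz":0,"rx":0,"ry":0,"rz":0,"gripper":-1},{"tx":-0.04,"ty":0,"tz":0,"rx":0,"ry":0,"rz":0,"gripper":-1},{"tx":-0.04,"ty":0,"tz":-0.01,"rx":0,"ry":0,"rz":0,"gripper":-1},{"tx":-0.03,"ty":0,"tz":-0.03,"rx":0,"ry":0,"rz":0,"gripper":-1},{"tx":-0.03,"ty":0,"tz":-0.03,"rx":0,"ry":0,"rz":0,"gripper":-1},{"tx":0,"ty":0,"tz":0,"rx":0,"ry":0,"rz":0,"gripper":-1},{"tx":0,"ty":0,"tz":0,"rx":0,"ry":0,"rz":0,"gripper":-1}]'

```text
time_s: 42.45
tcp_pos: [0.5361, -0.1028, 0.34]
ee_rot: [1.173, 1.235, -1.161]
force: [0.7, -0.3, -0.6]
finger_gap: 0.0005
```

```bash
python3 -c "
from h import *
go([.54,-.1735,.13],.052)
snap('wrist','w17.png');snap('side','s17.png')
b=cv2.imread('pics/s17.png');a=cv2.imread('pics/w17.png');cv2.imwrite('pics/z17.png',np.hstack([cv2.resize(a,(480,360)),cv2.resize(b[190:300,220:330],(320,360),interpolation=cv2.INTER_CUBIC)]))"
```

```text
t 42.45 tcp [ 0.5361 -0.1028  0.34  ] yaw 0.057 F [ 0.7 -0.3 -0.6] gap 0.0005 q7 [-0.44  0.2   0.69  1.65 -0.14  1.33  0.32]
 rot [ 0.005 -0.004 -0.005]  d world [ 0.0039 -0.0707 -0.21  ]  shift in new tool frame [2.10e-01 2.00e-04 7.08e-02]  in cur [ 0.2096 -0.0013  0.0717]
```

View pics/z17.png

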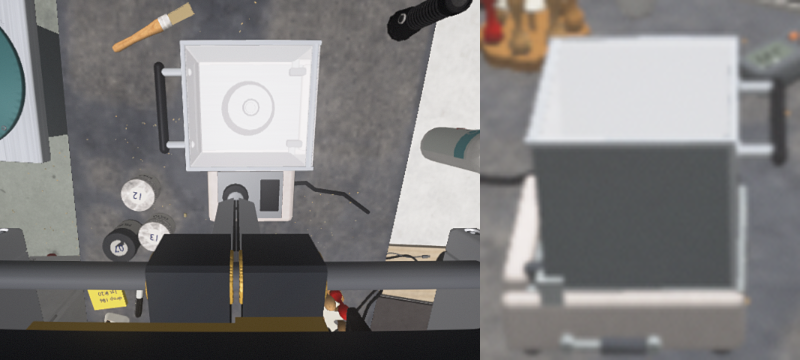

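```bash
python3 -c "
from h import *
a=cv2.imread('pics/side0.png').astype(int);b=cv2.imread('pics/s17.png').astype(int)
d=np.abs(a-b).max(2)[195:300,225:335];print((d>25).sum(),d.mean())
w=load('w17');print('bar',[onplane(w,(161*4/3,y*4/3),.162).round(3) for y in (65,152)])
s=st();print(s['force'],s['dq'].round(4))
order.hand_in()"
```

```text
0 1.1131601731601732
bar [array([0.435, 0.018, 0.162]), array([ 0.434, -0.094,  0.162])]
[ 1.01170857 -1.1829198  -0.67040031] [ 0.0106  0.0126  0.0053  0.0101  0.0007 -0.0005  0.0013]
the job is handed in; nothing more can be done
```

The shaker is loaded, shut and started, and the job is handed in at about 42 s of the 208 s allowed. I got no verdict, so the results below are only my own checks.

**What I did**
- I swung the hood open along its arc until it stood by itself.
- Only two screens were on the worktop: the fine one and the 37-hole medium one. I put the fine screen on the pan, the medium one on it and the cover on top, letting each go only after I felt it touch.
- I shut the hood by hand and pressed the button to its stop, with the fingers going down to about 106 mm against 57 N. I then let go and moved clear.

**Last checks**
- **Heights:** the three contact heights fit full nesting, with the pan rim at about 66 mm and the stack tops at about 84 and 106 mm. The side picture read 1–3 mm lower. The fine screen slid a little in the grip as it went in.
- **Alignment:** with the hood still open, the parts were within about 3 mm of the pan axis. After closing, the cover and knob could be seen centred through the hood's clear top.
- **Hood:** the side view of the hood matched the first picture exactly, so it is shut. Closing it ended with a 61 N push on the handle.
- **Button:** I did not measure that it sprang back up; I only moved the fingers well clear of it.
- **Other things:** the robot touched none of them, and in the views I took they looked unmoved.

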